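# Tap a jammed vial block out of its cooling dock

### The arm

A 6-joint arm with a two-finger parallel gripper is mounted at the origin on the work surface. World frame = base frame: x ahead of the robot, y to its left, z up, the work surface at z = 0. Lengths are in mm, angles in rad, forces in N, time in s.
With the tool pointing down it reaches from about 350 to 775 mm from the base axis. Payload 7.3 kg.
Tool frame: the origin (TCP) lies between the finger pads; the fingertips stand 14 mm ahead of it and the grasp point (between the pads) lies 5 mm behind it; y points along the fingers, z is the direction in which the jaws open and shut, and the axes are right-handed (so a half turn about y gives the same grasp; the last joint's range is limited). The gripper opens to 92 mm and grips with 3 to 60 N. Pads are 19 mm wide; open, the fingers measure 130 mm over their backs; the gripper's body (75 mm by 190 mm) begins 47 mm behind the grasp point.
Start: joints at [1.172, 0.342, 1.524, -0, 1.275, -0.146], TCP at [131.294, 508.336, 240.741] pointing down, gripper open.
Joint ranges: [-2.53, 2.53], [-0.77, 2.02], [0.04, 2.7], [-1, 4.14], [0.28, 2.66], [-3.11, 3.11]. Speed limits (rad/s): [2.57, 2.57, 3.14, 3.14, 3.14, 3.14].

### API

Orientations are given as [roll, pitch, yaw] about the fixed x, y, z axes, in that order (R = Rz(yaw) Ry(pitch) Rx(roll)).
In Python, from plant import bot, vision, order gives the robot as it stands.
- The arm moves only by the tool apply_moves, never from a script. Its argument "rows" is a list of rows, each a list of 3 entries, a list of its own where there are three numbers: the shift along the tool's x, y, z in cm, then the turn about the tool's y in rad, then the finger opening in cm, from 0 to 9.18. A call has 1 to 5 rows; each row is the pose to reach, as a shift and turn from the pose measured when the call began, along the tool's axes at that moment; what a row does not reach only later rows make up. A row lasts 1/8 s, in which the tool goes at most 62.5 mm and 10.7 degrees, less where a joint would pass 70% of its speed; a pose out of reach is approached as far as the arm can. A call with a gripper value outside its range is refused whole. The fingers move at their own pace and stop on an object; the grip force is fixed at half the most. Time passes only in rows, so rows that repeat a pose let the fingers close. It gives the time, the measured TCP pose, the force and the opening at its end, in the units of the state.
- bot.get_obs(): the state, without advancing time (a new reading comes with each control period).
- vision.capture(name): name is "side" or "top"; returns the picture (420x560x3 uint8, red, green, blue); there is no depth.
- vision.camera_info(name): a dict with "mtx" (3x3 intrinsics, pixels), "distortion" ([k1, k2, p1, p2, k3] as OpenCV has them; the pictures are not rectified), "rvec" (rotation vector, rad) and "tvec" (3), from world to camera coordinates, as OpenCV has them. Camera axes: x right, y down, z forward; pixel columns grow to the right and rows downward; lengths in mm; the calibration is good to about 2 mm. A picture is of the moment at which its call begins. camera_info takes no time and is no camera call.
- order.close_job(): hands the job in, once; it reports no verdict.
The state is a dict: "time": time; "joint_positions": joint angles; "dq": joint speeds; "tau": joint torques, N m; "tool_pos": TCP position; "tcp_rot": TCP orientation; "contact_force": force on the tool from outside, world axes, zero at the start; "moment": the same for the moment, N m; "grip_width": finger opening in mm.
Only numpy, scipy, OpenCV 4.12 (cv2) and the standard library are available. Lean on these libraries where they do the work, as an engineer would, in place of code of your own. Each camera call takes 0.05 s, during which the arm holds its last target.

### The job

The metal vial block has jammed in the slot of the white dock. Take the mallet and work the block out with light taps on its two push rods, changing sides whenever it jams, until both ends are clear of the jaws and it rests on the dock's landing, then lay the mallet back on its dark mat. Do not hit or press hard, do not touch the block with the gripper, and leave everything else where it stands.

Things in the scene. Friction and masses are not known exactly. Their poses are not given: they have to be found in the camera images.
- dock: White bench dock, fixed. Its x axis is the way out of the slot (away from the robot), y left, z up; origin on the table, midway between the jaws. Base plate 10 mm thick, x -40 to +150 mm, y +-130. Rails for the block, tops at z = 14 mm, end at x = 136; a lip (x 140 to 148, 24 mm high) ends the landing. A fascia (x -35 to -24, y +-45, 68 mm high) covers the middle of the block.
- left_jaw_exit (a point): Far inner edge of the left grey jaw, at mid height, at (18, 85.9) mm in the dock's frame. The jaw is 36 mm long (dock x -18 to +18), 24 mm thick and 64 mm high; the block slides out between the two jaws.
- right_jaw_exit (a point): The same for the right jaw, at (18, -85.9) mm.
- block: Loose metal block, 60 (x) x 170 (y) x 44 mm, about 0.75 kg, on the rails between the jaws, 0.9 mm play at each end; origin: centre of its underside, axes as the dock's when square. Pushed on one rod, that end runs 5 to 20 mm, then the block wedges and that rod gives no more; now the other does. 3 to 15 N moves the free side, over 25 N does harm. Either side may give first. Way out: about 40 mm.
- left_rod_end (a point): Centre of the flat end of the block's left (+y) steel push rod: 18 mm diameter, 62 mm long, pointing towards the robot from the block's face, 66 mm left of its middle, axis 24 mm above its underside (38 mm above the table).
- right_rod_end (a point): The same for the right (-y) rod, 66 mm right of the block's middle.
- left_heel (a point): Left corner of the block's robot-side face, at mid height: the last part of the left end to leave the jaws. That end is clear when this lies beyond x = 18 mm in the dock's frame.
- right_heel (a point): Right corner of the block's robot-side face, likewise.
- mallet: Loose mallet, 0.26 kg, lying level on the mat. Pale head 100 (x) x 40 (y) x 44 mm (z), its two flat striking faces at x = +-50 mm; wooden handle 18 mm wide (x), 24 mm high, from y = 20 to 130 mm, then a dark butt 26 x 20 x 44 mm. Origin at the centre of the head's underside, y along the handle to the butt (within 0.45 rad of the robot's left), z up; handle axis and head centre at z = 22 mm.
- mallet_grip (a point): Point on the mallet's handle axis 48 mm from the head's centre, 22 mm above the mallet's underside: a good place to grip, across 18 mm.
- mallet_mid (a point): Middle of the mallet's length, on its underside, 65 mm from the head's centre towards the butt.
- mat: Dark rubber mat, fixed, 150 (x) x 200 (y) x 5 mm; origin at the centre of its underside. To the left or right of the dock, nearer the robot.
- dish: Empty flat steel dish, fixed, 150 x 200 x 12 mm, on the other side from the mat; origin at the centre of its underside.
- vial_a: Bystander: standing glass vial, 30 mm diameter, 62 mm high; origin at the centre of its underside.
- vial_b: Bystander: the same kind of vial, elsewhere.
- jar: Bystander: white jar, 56 mm diameter, 75 mm high; origin at the centre of its underside.
- carton: Bystander: small carton 55 x 90 x 60 mm; origin at the centre of its underside.
- tub: Bystander: open white tub, 70 mm diameter, 50 mm high; origin at the centre of its underside.
- drops: Bystander: small white bottle, 34 mm diameter, 70 mm high; origin at the centre of its underside.
Things that resemble listed ones, but are neither listed nor needed, are in the scene too. What is shaped like the mallet but orange or red is not meant.

How it is judged:
By the outcome, as a careful person would: the job done as asked, in the order asked, and still so for the second after the job is handed in, with the robot touching nothing.
It also fails if it takes over 72 s, if anything falls off the work surface, if the arm or the gripper's body presses on something with over 40 N, if the wrist force passes 120 N, or if a joint passes its speed limit or range.

## Working session

There is one attempt and no reset: what is moved stays moved. The work goes in short steps, Python scripts to look and compute and a tool call to move; the robot and the scene stay as the last step left them, time stands still between calls to the robot, and variables do not carry over. Pictures are saved under pics/ and viewed, and the job is handed in when it is done.

Besides the shell and the picture viewer there is one more tool, called after ">>>" in YAML: its name, and indented under it one key for each argument. apply_moves: Moves the arm, as the interface text tells. Its arguments: {"type":"object","properties":{"rows":{"type":"array","items":{"type":"array"}}},"required":["rows"]}

```bash
mkdir -p pics; ls; python3 - <<'E'
from plant import bot,vision
import cv2
print(bot.get_obs())
for n in("side","top"):
    cv2.imwrite(f"pics/{n}0.png",vision.capture(n)[:,:,::-1]); print(vision.camera_info(n))
E
```

```text
pics
{'time': 0.0, 'joint_positions': array([ 1.17197329e+00,  3.42763802e-01,  1.52502904e+00,  3.90990518e-05,
        1.27541109e+00, -1.45977543e-01]), 'dq': array([ 7.09026778e-04,  1.36782616e-03,  1.21478737e-03, -3.43051582e-04,
       -7.90378377e-05,  1.82651153e-03]), 'tau': array([ 1.33465786e-03, -4.31230474e+01, -2.44220960e+01,  7.18296412e-02,
        5.59654017e-02, -1.43762286e-04]), 'tool_pos': array([131.13563396, 507.95269356, 240.01943767]), 'tcp_rot': array([-1.57238504e+00,  2.71366763e-04, -2.52857123e-01]), 'contact_force': array([-0.83202805,  0.33783944, -0.29831959]), 'moment': array([-0.011524  ,  0.06306167, -0.01579448]), 'grip_width': 91.93567815781}
{'mtx': array([[523.89947694,   0.        , 283.39600527],
       [  0.        , 523.89947694, 209.94810066],
       [  0.        ,   0.        ,   1.        ]]), 'distortion': array([-0.1283082,  0.       ,  0.       ,  0.       ,  0.       ]), 'rvec': array([ 0.32237299, -2.60866203,  1.49086018]), 'tvec': array([ 386.45616946,  130.56024294, 1697.71380893])}
{'mtx': array([[390.51642294,   0.        , 276.34180774],
       [  0.        , 390.51642294, 207.7008139 ],
       [  0.        ,   0.        ,   1.        ]]), 'distortion': array([-0.11049958,  0.        ,  0.        ,  0.        ,  0.        ]), 'rvec': array([ 2.17656164, -2.19204591,  0.12815208]), 'tvec': array([ -57.83698582,  420.49315307, 1059.78326448])}
```

View pics/side0.png

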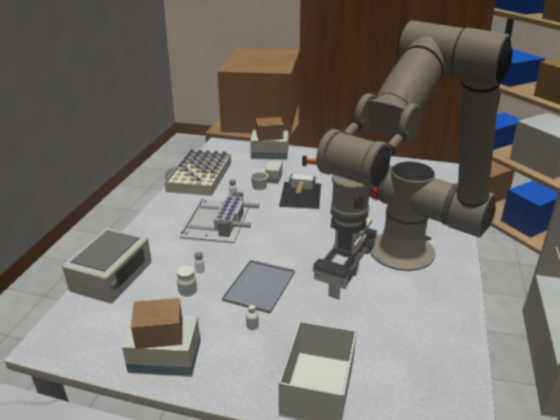

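View pics/top0.png

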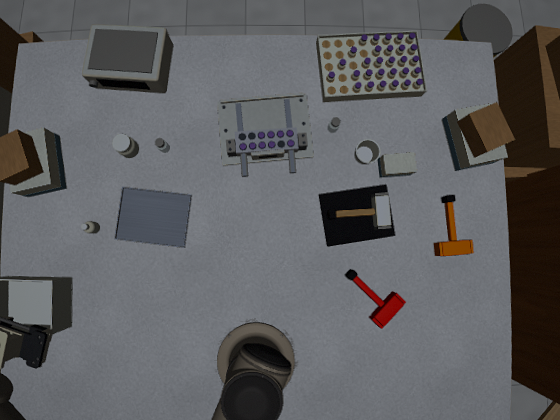

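The side view shows the dock at about (220,215), the mallet on its mat at (300,188) and the dish at (260,285). In the top view the dock is at (265,130), the mat with the mallet at (357,215) on the right, and the dish at (153,217). I'll enlarge these areas.

```bash
python3 - <<'E'
import cv2
t=cv2.imread("pics/top0.png");s=cv2.imread("pics/side0.png")
cv2.imwrite("pics/t_dock.png",cv2.resize(t[85:185,205:325],None,fx=6,fy=6,interpolation=cv2.INTER_CUBIC)) 
cv2.imwrite("pics/t_mat.png",cv2.resize(t[175:255,310:405],None,fx=7,fy=7,interpolation=cv2.INTER_CUBIC))
cv2.imwrite("pics/s_dock.png",cv2.resize(s[160:250,175:330],None,fx=5,fy=5,interpolation=cv2.INTER_CUBIC))
E
cat > h.py <<'E'
import numpy as np,cv2
from plant import vision
C={n:vision.camera_info(n) for n in("side","top")}
def ray(n,u,v):
    c=C[n];p=cv2.undistortPoints(np.array([[[u,v]]],float),c["mtx"],c["distortion"])[0,0]
    R=cv2.Rodrigues(c["rvec"])[0]; o=-R.T@c["tvec"]; d=R.T@np.array([p[0],p[1],1]); return o,d
def at(n,u,v,z):
    o,d=ray(n,u,v); return o+d*(z-o[2])/d[2]
def proj(n,P):
    c=C[n];return cv2.projectPoints(np.array(P,float).reshape(-1,3),c["rvec"],c["tvec"],c["mtx"],c["distortion"])[0][:,0]
E
```

```text
(no output)
```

View pics/t_dock.png

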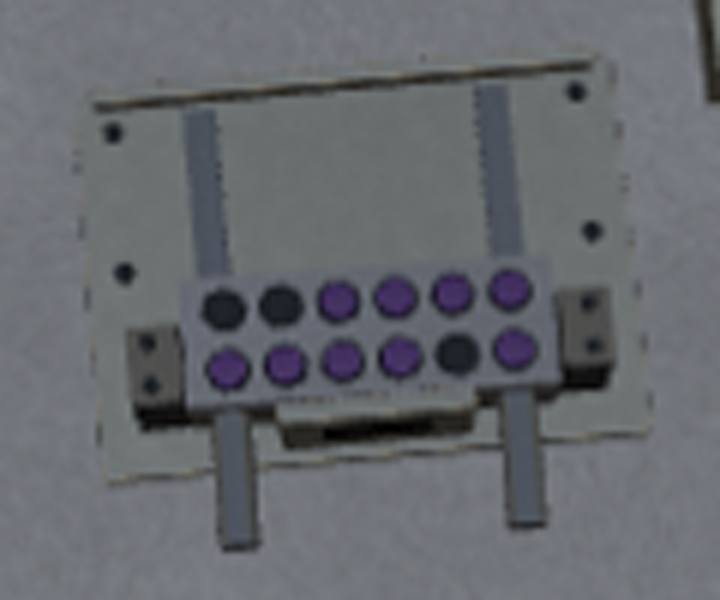

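View pics/t_mat.png

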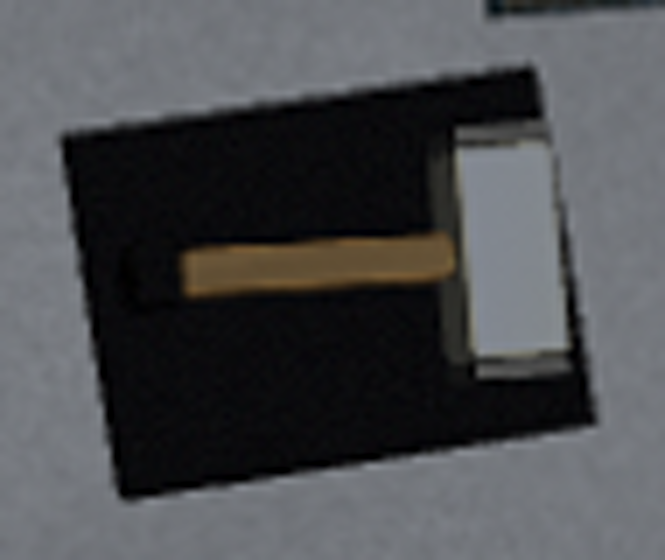

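View pics/s_dock.png

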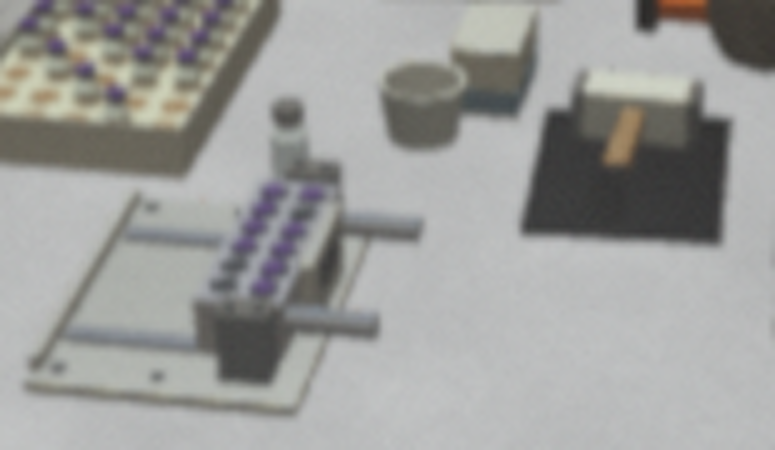

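In the top crop the dock plate's near corners are at (108,482) and (650,432), and the rod ends are at (239,547) and (527,525). The mallet head is on the right and its handle points left to the butt at about (130,275). Next I fit models to these points.

```bash
cat > fit0.py <<'E'
from h import *
from scipy.optimize import least_squares
def T(c,f,o): return [(c[0]+.5)/f-.5+o[0],(c[1]+.5)/f-.5+o[1]]
td=lambda *c:T(c,6,(205,85)); tm=lambda *c:T(c,7,(310,175)); sd=lambda *c:T(c,5,(175,160))
def fit(obs,x0):
    # obs: (cam, px, local xyz)
    def W(p,l):
        c,s=np.cos(p[2]),np.sin(p[2]); return [p[0]+c*l[0]-s*l[1],p[1]+s*l[0]+c*l[1],l[2]]
    f=lambda p: np.concatenate([proj(n,W(p,l))[0]-px for n,px,l in obs])
    r=least_squares(f,x0,x_scale=[100,100,1]); return r.x,r.fun.reshape(-1,2)
for n in C:print(n,ray(n,280,210)[0])
dock=[("top",td(108,482),(-40,130,10)),("top",td(650,432),(-40,-130,10)),
 ("top",td(95,105),(148,130,24)),("top",td(592,64),(148,-130,24)),
 ("top",td(127,328),(18,109.9,64)),("top",td(612,366),(-18,-109.9,64)),("top",td(609,288),(18,-109.9,64)),
 ("side",sd(296,411),(-40,130,10))]
p,r=fit(dock,[600,0,0]);print("dock",p.round(4));print(r.round(2))
block=[("top",td(180,275),(30,85,58)),("top",td(188,411),(-30,85,58)),("top",td(549,256),(30,-85,58)),("top",td(560,385),(-30,-85,58)),
 ("top",td(240,548),(-92,66,38)),("top",td(527,526),(-92,-66,38))]
b,r=fit(block,p);print("block",b.round(4));print(r.round(2))
c,s=np.cos(p[2]),np.sin(p[2]);R=np.array([[c,s],[-s,c]])
print("block in dock",R@(b[:2]-p[:2]),b[2]-p[2])
mal=[("top",tm(457,143),(50,20,49)),("top",tm(548,140),(50,-20,49)),("top",tm(570,352),(-50,-20,49)),("top",tm(473,357),(-50,20,49)),
 ("top",tm(183,253),(9,130,39)),("top",tm(187,298),(-9,130,39))]
m,r=fit(mal,[450,-180,0]);print("mallet",m.round(4));print(r.round(2))
mat=[("top",tm(64,134),(75,100,5)),("top",tm(537,66),(75,-100,5)),("top",tm(597,424),(-75,-100,5)),("top",tm(122,498),(-75,100,5))]
q,r=fit(mat,[450,-180,0]);print("mat",q.round(4));print(r.round(2))
E
python3 fit0.py
```

```text
side [  38.08607808 1448.7163918   973.85665873]
top [ 318.91106738  -35.25419678 1095.60624729]
dock [ 5.921434e+02 -3.403250e+01  8.390000e-02]
[[-0.86  0.66]
 [ 0.26  1.1 ]
 [-4.05 -1.86]
 [ 3.64 -2.41]
 [-0.53  0.69]
 [ 0.72  0.39]
 [-0.13  0.54]
 [ 0.83 -1.63]]
block [ 6.026237e+02 -3.381570e+01  6.350000e-02]
[[-0.22  0.67]
 [-0.28 -0.56]
 [ 0.33 -0.13]
 [ 0.22 -0.31]
 [-0.1  -0.06]
 [ 0.04  0.39]]
block in dock [10.46163013 -0.66187267] -0.02040522483262612
mallet [ 4.093641e+02 -3.515308e+02  6.620000e-02]
[[-0.75 -2.63]
 [ 0.43 -3.19]
 [ 0.91  2.82]
 [ 0.49  3.23]
 [-0.51 -0.24]
 [-0.51 -0.11]]
mat [ 4.009296e+02 -2.894093e+02  1.388000e-01]
[[-0.47 -0.3 ]
 [ 0.31 -0.39]
 [ 0.64  0.27]
 [-0.45  0.39]]
```

```bash
cat > fit1.py <<'E'
import io,contextlib
with contextlib.redirect_stdout(io.StringIO()):
    from fit0 import *
dock=[d for i,d in enumerate(dock) if i not in(2,3)]+[("side",sd(25,386),(150,130,10))]
p,r=fit(dock,[600,0,0]);print("dock",p.round(4));print(r.round(2))
b,r=fit(block+[("side",sd(374,325),(-92,66,38)),("side",sd(419,229),(-92,-66,38))],p);print("block",b.round(4));print(r.round(2))
c,s=np.cos(p[2]),np.sin(p[2]);R=np.array([[c,s],[-s,c]])
print("block in dock",R@(b[:2]-p[:2]),b[2]-p[2])
mal=[("top",tm(453,124),(50,20,49)),("top",tm(545,121),(50,-20,49)),("top",tm(575,374),(-50,-20,49)),("top",tm(479,379),(-50,20,49)),
 ("top",tm(183,253),(9,130,39)),("top",tm(187,298),(-9,130,39)),("top",tm(455,254),(0,20,39))]
m,r=fit(mal,[450,-180,0]);print("mallet",m.round(4));print(r.round(2))
print(proj("side",[m[0]+50*np.cos(m[2]),m[1]-20*1+50*np.sin(m[2]),49]))
def L(p,l):
    c,s=np.cos(p[2]),np.sin(p[2]);return np.array([p[0]+c*l[0]-s*l[1],p[1]+s*l[0]+c*l[1]]).round(1)
print("grip44",L(m,(0,44)),"grip48",L(m,(0,48)),"rods",L(b,(-92,66)),L(b,(-92,-66)))
E
python3 fit1.py
```

```text
dock [ 5.938563e+02 -3.344480e+01  8.860000e-02]
[[-0.98  0.27]
 [ 0.09  0.29]
 [-0.75  0.26]
 [ 0.51 -0.42]
 [-0.4  -0.26]
 [ 0.48 -1.62]
 [-0.2  -1.72]]
block [ 6.030021e+02 -3.360550e+01  6.070000e-02]
[[-0.27  0.45]
 [-0.39 -0.78]
 [ 0.29 -0.18]
 [ 0.12 -0.36]
 [-0.27 -0.26]
 [-0.13  0.32]
 [ 0.71 -0.45]
 [ 0.45 -0.51]]
block in dock [ 9.09564597 -0.96974731] -0.027985259755830112
mallet [ 4.091198e+02 -3.515958e+02  6.970000e-02]
[[-0.21  0.21]
 [ 0.82 -0.41]
 [ 0.28 -0.26]
 [-0.28  0.2 ]
 [-0.48  0.02]
 [-0.46  0.14]
 [ 0.35  0.09]]
[[291.08487699 172.1081343 ]]
grip44 [ 406.1 -307.7] grip48 [ 405.8 -303.7] rods [507.2  26.7] [ 515.2 -105.1]
```

```bash
cat > mv.py <<'E'
import sys,numpy as np
from plant import bot
from scipy.spatial.transform import Rotation as Rn
def go(*targets):
    o=bot.get_obs();R=Rn.from_euler("xyz",o["tcp_rot"])
    print("t",round(o["time"],2),"pos",o["tool_pos"].round(1),"rpy",o["tcp_rot"].round(4),"F",o["contact_force"].round(1),"w",round(o["grip_width"],1),"q",o["joint_positions"].round(2))
    for t in targets:
        d=R.inv().apply(np.array(t[:3])-o["tool_pos"])/10
        dy=t[3]-o["tcp_rot"][2]
        print(t,"->",d.round(2),"turn",round(-dy,3))
E
python3 -c "
from mv import go
go((430,250,240,-.7),(450,-100,240,-1.2),(406,-307,150,-1.5))"
```

```text
t 0.1 pos [131.1 508.  240.1] rpy [-1.5722e+00  2.0000e-04 -2.5280e-01] F [0.7 1.2 0.1] w 92.1 q [ 1.17  0.34  1.52  0.    1.28 -0.15]
(430, 250, 240, -0.7) -> [ 3.539e+01  3.000e-02 -1.751e+01] turn 0.447
(450, -100, 240, -1.2) -> [ 46.08   0.07 -50.89] turn 0.947
(406, -307, 150, -1.5) -> [ 47.     9.1  -72.02] turn 1.247
```

>>> apply_moves:
  rows:
    - [[35.4,0,-17.5],0.18,9.1]
    - [[35.4,0,-17.5],0.36,9.1]
    - [[35.4,0,-17.5],0.45,9.1]
    - [[35.4,0,-17.5],0.45,9.1]
    - [[35.4,0,-17.5],0.45,9.1]

```text
time: 0.72
tool_pos: [368.9, 302.4, 240.3]
tcp_rot: [-1.572, -0.0, -0.703]
contact_force: [0.5, 0.9, -0.4]
grip_width: 91.1
```

```bash
python3 -c "
from mv import go
go((430,250,240,-.7),(450,-100,240,-1.2),(406,-307,150,-1.5))"
```

```text
t 0.72 pos [368.9 302.4 240.3] rpy [-1.5722e+00 -3.0000e-04 -7.0270e-01] F [ 0.5  0.9 -0.4] w 91.1 q [ 0.53  0.26  1.65 -0.    1.24 -0.34]
(430, 250, 240, -0.7) -> [ 8.05  0.03 -0.05] turn -0.003
(450, -100, 240, -1.2) -> [ 32.2    0.07 -25.47] turn 0.497
(406, -307, 150, -1.5) -> [ 42.22   9.1  -44.09] turn 0.797
```

>>> apply_moves:
  rows:
    - [[32.2,0,-25.5],0.18,9.1]
    - [[32.2,0,-25.5],0.36,9.1]
    - [[32.2,0,-25.5],0.5,9.1]
    - [[32.2,0,-25.5],0.6,9.1]
    - [[32.2,0,-25.5],0.7,9.1]

```text
time: 1.35
tool_pos: [429.8, -4.2, 240.6]
tcp_rot: [-1.572, -0.001, -1.406]
contact_force: [0.9, 0.5, 0.5]
grip_width: 91.0
```

```bash
python3 -c "
from mv import go
go((406,-307,100,-1.5),(406,-307.5,80,-1.501))"
```

```text
t 1.35 pos [429.8  -4.2 240.6] rpy [-1.5716e+00 -1.0000e-03 -1.4060e+00] F [0.9 0.5 0.5] w 91.0 q [-0.19  0.17  1.76 -0.    1.21 -0.35]
(406, -307, 100, -1.5) -> [29.46 14.09 -7.3 ] turn 0.094
(406, -307.5, 80, -1.501) -> [29.51 16.09 -7.31] turn 0.095
```

>>> apply_moves:
  rows:
    - [[29.5,5,-7.3],0.09,9.1]
    - [[29.5,8,-7.3],0.09,9.1]
    - [[29.5,11,-7.3],0.09,9.1]
    - [[29.5,13,-7.3],0.09,9.1]
    - [[29.5,14,-7.3],0.09,9.1]

```text
time: 1.98
tool_pos: [407.6, -286.0, 117.5]
tcp_rot: [-1.571, -0.002, -1.497]
contact_force: [0.5, -0.5, 0.2]
grip_width: 90.8
```

```bash
python3 -c "
from mv import go
go((406,-307.5,55,-1.501),(406,-307.5,23,-1.501))
from plant import vision
import cv2
for n in('side','top'):cv2.imwrite('pics/%s1.png'%n,vision.capture(n)[:,:,::-1])
t=cv2.imread('pics/top1.png')
cv2.imwrite('pics/t1.png',cv2.resize(t[150:270,290:430],None,fx=5,fy=5,interpolation=2))
t=cv2.imread('pics/side1.png')
cv2.imwrite('pics/s1.png',cv2.resize(t[120:220,250:390],None,fx=5,fy=5,interpolation=2))
"
```

```text
t 1.98 pos [ 407.6 -286.   117.5] rpy [-1.5707 -0.0018 -1.4968] F [ 0.5 -0.5  0.2] w 90.8 q [-0.77  0.43  1.77 -0.    0.94 -0.84]
(406, -307.5, 55, -1.501) -> [ 2.12  6.25 -0.32] turn 0.004
(406, -307.5, 23, -1.501) -> [ 2.11  9.45 -0.32] turn 0.004
```

View pics/t1.png

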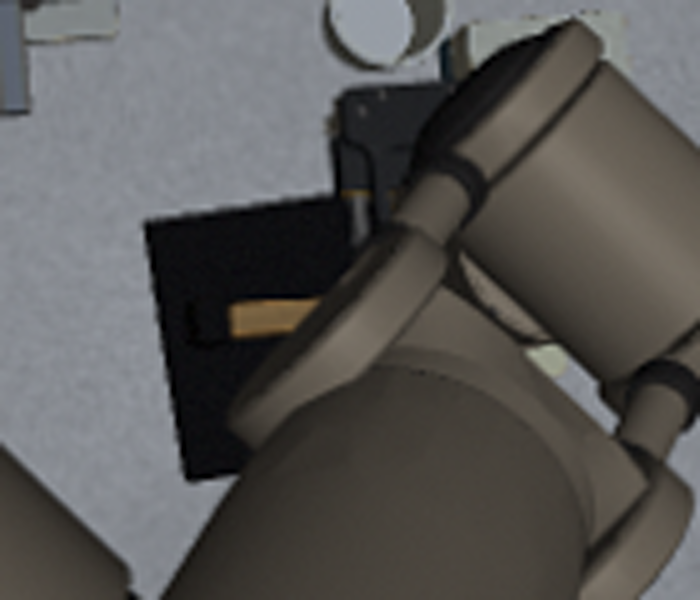

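View pics/s1.png

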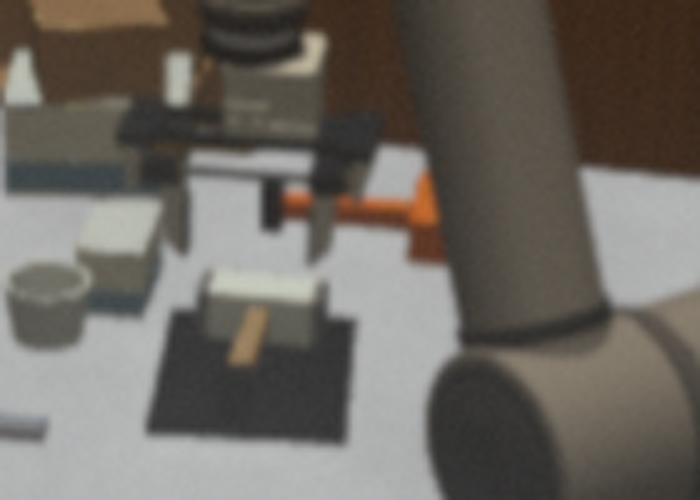

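The gripper hangs above the handle, and its body at about z=74 after descent will clear the 60 mm carton. I go down in two steps.

>>> apply_moves:
  rows:
    - [[2.1,3,-0.3],0,9.1]
    - [[2.1,6,-0.3],0,9.1]
    - [[2.1,8,-0.3],0,9.1]
    - [[2.1,9,-0.3],0,9.1]
    - [[2.1,9.4,-0.3],0,9.1]

```text
time: 2.7
tool_pos: [403.9, -307.4, 20.3]
tcp_rot: [-1.576, 0.003, -1.5]
contact_force: [-0.5, 0.5, -0.2]
grip_width: 90.7
```

```bash
python3 -c "
from mv import go
go((406,-307.5,23,-1.501))"
```

```text
t 2.7 pos [ 403.9 -307.4   20.3] rpy [-1.576   0.0028 -1.5   ] F [-0.5  0.5 -0.2] w 90.7 q [-0.8   0.6   1.82 -0.    0.73 -0.87]
(406, -307.5, 23, -1.501) -> [ 0.02 -0.27  0.21] turn 0.001
```

>>> apply_moves:
  rows:
    - [[0,-0.2,0.2],0,3]
    - [[0,-0.2,0.2],0,1.0]
    - [[0,-0.2,0.2],0,0.5]
    - [[0,-0.2,0.2],0,0.5]
    - [[0,-0.2,0.2],0,0.5]

```text
time: 3.32
tool_pos: [405.9, -307.3, 22.3]
tcp_rot: [-1.576, 0.003, -1.5]
contact_force: [-0.1, 0.2, 0.5]
grip_width: 45.2
```

>>> apply_moves:
  rows:
    - [[0,0,0],0,0.5]
    - [[0,0,0],0,0.5]

```text
time: 3.58
tool_pos: [405.9, -307.3, 22.3]
tcp_rot: [-1.576, 0.003, -1.5]
contact_force: [-0.1, -0.3, -0.0]
grip_width: 25.7
```

```bash
python3 -c "
from mv import go
go((406,-307.5,73,-1.501))"
```

```text
t 3.58 pos [ 405.9 -307.3   22.3] rpy [-1.576   0.0027 -1.5001] F [-0.1 -0.3 -0. ] w 25.7 q [-0.8   0.6   1.81 -0.    0.74 -0.87]
(406, -307.5, 73, -1.501) -> [ 0.01 -5.07 -0.01] turn 0.001
```

>>> apply_moves:
  rows:
    - [[0,0,0],0,0.5]
    - [[0,0,0],0,0.5]
    - [[0,0,0],0,0.5]
    - [[0,0,0],0,0.5]

```text
time: 4.08
tool_pos: [406.0, -307.4, 22.3]
tcp_rot: [-1.576, 0.003, -1.5]
contact_force: [1.2, 0.0, -0.3]
grip_width: 17.7
```

>>> apply_moves:
  rows:
    - [[0,-1,0],0,0.5]
    - [[0,-2,0],0,0.5]
    - [[0,-4,0],0,0.5]
    - [[0,-6,0],0,0.5]
    - [[0,-7,0],0,0.5]

```text
time: 4.7
tool_pos: [406.6, -307.9, 93.8]
tcp_rot: [-1.575, 0.001, -1.5]
contact_force: [0.4, -1.4, -2.2]
grip_width: 17.7
```

```bash
python3 -c "
from mv import go
go((406,-307.5,73,-1.501))
from plant import vision
import cv2
for n in('side','top'):cv2.imwrite('pics/%s2.png'%n,vision.capture(n)[:,:,::-1])
t=cv2.imread('pics/side2.png')
cv2.imwrite('pics/s2.png',cv2.resize(t[120:220,250:390],None,fx=5,fy=5,interpolation=2))
"
```

```text
t 4.7 pos [ 406.6 -307.9   93.8] rpy [-1.5746e+00  1.1000e-03 -1.5001e+00] F [ 0.4 -1.4 -2.2] w 17.7 q [-0.8   0.49  1.75 -0.    0.9  -0.87]
(406, -307.5, 73, -1.501) -> [-0.04  2.08 -0.05] turn 0.001
```

View pics/s2.png

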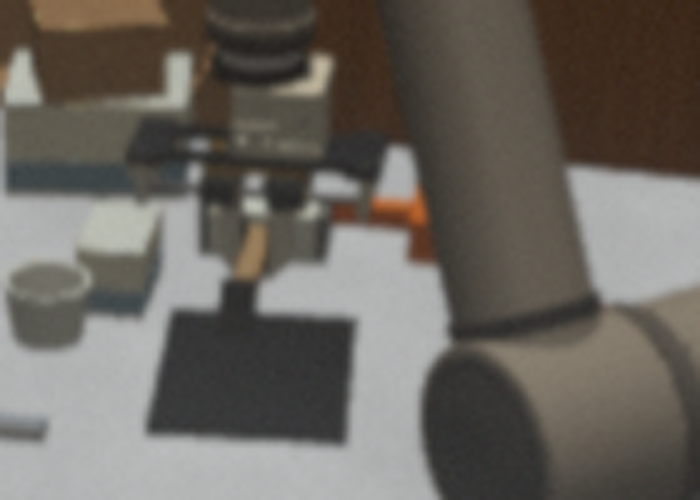

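The mallet hangs level in the gripper (opening 17.7 mm) and the mat is empty. I move to the stand-off in front of the right rod.

```bash
python3 -c "
from mv import go
go((440,-73,94,-1.5),(440,-73,33,-1.5))"
```

```text
t 4.8 pos [ 406.7 -307.9   93.5] rpy [-1.5743e+00  9.0000e-04 -1.5002e+00] F [ 0.4 -0.6 -3.1] w 17.5 q [-0.8   0.49  1.75 -0.    0.9  -0.87]
(440, -73, 94, -1.5) -> [-23.2   -0.04   4.98] turn -0.0
(440, -73, 33, -1.5) -> [-23.2    6.06   5.  ] turn -0.0
```

>>> apply_moves:
  rows:
    - [[-4,0,1],0,0.5]
    - [[-9,0,2],0,0.5]
    - [[-14,0,3],0,0.5]
    - [[-18.5,0,4.2],0,0.5]
    - [[-22,0,4.7],0,0.5]

```text
time: 5.42
tool_pos: [437.8, -83.3, 93.0]
tcp_rot: [-1.575, 0.001, -1.499]
contact_force: [0.9, 0.2, -2.9]
grip_width: 17.8
```

>>> apply_moves:
  rows:
    - [[-0.5,0.5,0.1],0,0.5]
    - [[-0.5,1.5,0.1],0,0.5]
    - [[-0.5,2,0.1],0,0.5]
    - [[-0.5,2,0.1],0,0.5]

```text
time: 5.92
tool_pos: [438.0, -79.0, 72.3]
tcp_rot: [-1.577, 0.002, -1.501]
contact_force: [0.1, 0.6, -2.7]
grip_width: 18.1
```

```bash
python3 -c "
from mv import go
go((442,-73,33.3,-1.5))
from plant import vision
import cv2
for n in('side','top'):cv2.imwrite('pics/%s3.png'%n,vision.capture(n)[:,:,::-1])
t=cv2.imread('pics/side3.png')
cv2.imwrite('pics/s3.png',cv2.resize(t[140:260,175:335],None,fx=5,fy=5,interpolation=2))
t=cv2.imread('pics/top3.png')
cv2.imwrite('pics/t3.png',cv2.resize(t[85:225,195:335],None,fx=4,fy=4,interpolation=2))
"
```

```text
t 5.92 pos [438.  -79.   72.3] rpy [-1.5765  0.0019 -1.5008] F [ 0.1  0.6 -2.7] w 18.1 q [-0.35  0.43  1.95 -0.    0.77 -0.42]
(442, -73, 33.3, -1.5) -> [-0.56  3.9   0.47] turn -0.001
```

View pics/s3.png

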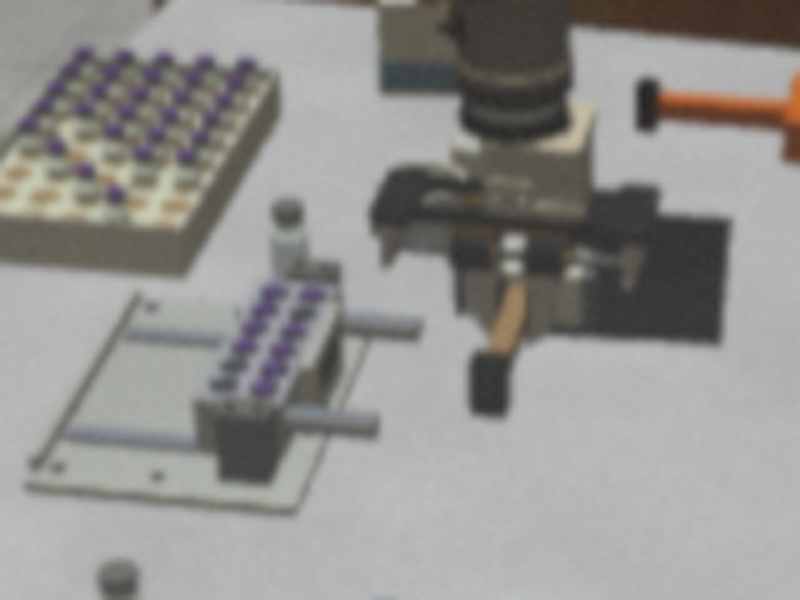

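View pics/t3.png

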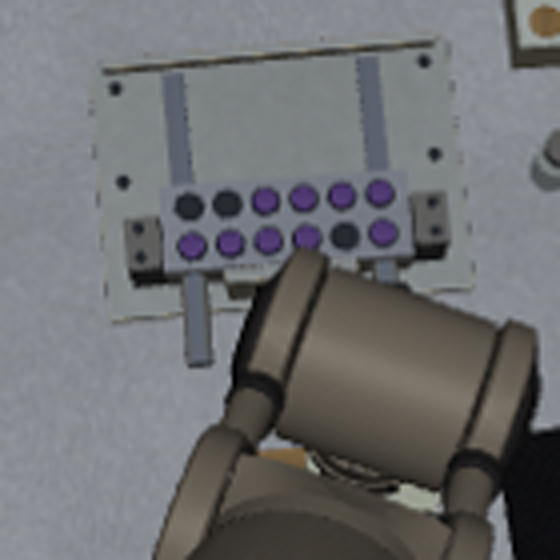

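```bash
python3 -c "
from h import *
c,s=np.cos(.07),np.sin(.07)
def M(x,y,z): return [438+c*x-s*(y-44),-79+s*x+c*(y-44),77+z]
for n,l in dict(butt_end_top_near=(-13,150,22),butt_top_far=(13,150,22),butt_bot_n=(-13,150,-22),butt_bot_f=(13,150,-22),head_topfar=(50,20,22),head_botfar=(50,20,-22)).items():
  q=proj('side',M(*l))[0]; print(n,((q-[175,140]+.5)*5-.5).round())
"
```

```text
butt_end_top_near [506. 361.]
butt_top_far [467. 357.]
butt_bot_n [506. 418.]
butt_bot_f [468. 414.]
head_topfar [452. 259.]
head_botfar [453. 314.]
```

The mallet is level within about 1 px of the predicted position. I lower it to rod height.

>>> apply_moves:
  rows:
    - [[-0.6,1.3,0.4],0,0.5]
    - [[-0.6,2.6,0.4],0,0.5]
    - [[-0.6,3.6,0.4],0,0.5]
    - [[-0.6,3.9,0.4],0,0.5]
    - [[-0.6,3.9,0.4],0,0.5]

```text
time: 6.65
tool_pos: [441.7, -72.6, 33.6]
tcp_rot: [-1.576, 0.002, -1.5]
contact_force: [0.1, 0.0, -2.6]
grip_width: 17.9
```

```bash
python3 -c "
from mv import go
go((455,-72.2,33.3,-1.5),(462.7,-71.7,33.3,-1.5))"
```

```text
t 6.65 pos [441.7 -72.6  33.6] rpy [-1.5759  0.0016 -1.5004] F [ 0.1  0.  -2.6] w 17.9 q [-0.33  0.51  1.97 -0.    0.67 -0.4 ]
(455, -72.2, 33.3, -1.5) -> [0.06 0.03 1.33] turn -0.0
(462.7, -71.7, 33.3, -1.5) -> [0.06 0.02 2.1 ] turn -0.0
```

>>> apply_moves:
  rows:
    - [[0,0,0.5],0,0.5]
    - [[0,0,1.0],0,0.5]
    - [[0,0,1.2],0,0.5]
    - [[0,0,1.3],0,0.5]
    - [[0,0,1.4],0,0.5]

```text
time: 7.28
tool_pos: [455.6, -71.5, 33.5]
tcp_rot: [-1.576, 0.002, -1.5]
contact_force: [-0.5, 0.1, -2.1]
grip_width: 17.8
```

>>> apply_moves:
  rows:
    - [[0,0,0.15],0,0.5]
    - [[0,0,0.3],0,0.5]
    - [[0,0,0.4],0,0.5]
    - [[0,0,0.4],0,0.5]

```text
time: 7.78
tool_pos: [459.6, -71.3, 33.5]
tcp_rot: [-1.576, 0.002, -1.5]
contact_force: [0.3, 0.9, -2.0]
grip_width: 17.7
```

>>> apply_moves:
  rows:
    - [[0,0,0.1],0,0.5]
    - [[0,0,0.2],0,0.5]
    - [[0,0,0.2],0,0.5]

```text
time: 8.15
tool_pos: [461.7, -71.1, 33.5]
tcp_rot: [-1.576, 0.002, -1.5]
contact_force: [-0.1, -0.4, -3.3]
grip_width: 17.9
```

>>> apply_moves:
  rows:
    - [[0,0,0.1],0,0.5]
    - [[0,0,0.2],0,0.5]
    - [[0,0,0.2],0,0.5]

```text
time: 8.52
tool_pos: [463.8, -71.0, 33.5]
tcp_rot: [-1.576, 0.002, -1.5]
contact_force: [-0.7, -0.3, -2.1]
grip_width: 17.6
```

>>> apply_moves:
  rows:
    - [[0,0,0.1],0,0.5]
    - [[0,0,0.2],0,0.5]
    - [[0,0,0.2],0,0.5]

```text
time: 8.9
tool_pos: [464.9, -70.8, 33.4]
tcp_rot: [-1.578, 0.002, -1.5]
contact_force: [-4.7, -1.1, 0.3]
grip_width: 17.6
```

>>> apply_moves:
  rows:
    - [[0,0,0.1],0,0.5]
    - [[0,0,0.1],0,0.5]

```text
time: 9.15
tool_pos: [465.0, -70.7, 33.3]
tcp_rot: [-1.58, 0.002, -1.501]
contact_force: [-4.6, -1.6, -0.1]
grip_width: 17.6
```

>>> apply_moves:
  rows:
    - [[0,0,0.15],0,0.5]
    - [[0,0,0.2],0,0.5]

```text
time: 9.4
tool_pos: [466.2, -70.7, 33.2]
tcp_rot: [-1.581, 0.003, -1.501]
contact_force: [-5.4, -3.2, -0.3]
grip_width: 17.8
```

>>> apply_moves:
  rows:
    - [[0,0,0.2],0,0.5]
    - [[0,0,0.2],0,0.5]

```text
time: 9.65
tool_pos: [467.6, -70.6, 33.0]
tcp_rot: [-1.583, 0.003, -1.501]
contact_force: [-4.6, -2.0, 0.2]
grip_width: 17.6
```

>>> apply_moves:
  rows:
    - [[0,0,0.15],0,0.5]
    - [[0,0,0.25],0,0.5]
    - [[0,0,0.35],0,0.5]

```text
time: 10.02
tool_pos: [470.3, -70.6, 32.7]
tcp_rot: [-1.585, 0.003, -1.502]
contact_force: [-4.5, -4.4, -2.4]
grip_width: 18.0
```

```bash
cat > snap.py <<'E'
import sys,cv2
from plant import vision
k=sys.argv[1]
for n,(a,b,c,d) in dict(side=(140,260,175,335),top=(85,205,195,335)).items():
    im=vision.capture(n)[:,:,::-1]; cv2.imwrite(f'pics/{n}{k}.png',im)
    cv2.imwrite(f'pics/{n[0]}{k}.png',cv2.resize(im[a:b,c:d],None,fx=5,fy=5,interpolation=2))
E
python3 snap.py 4
```

```text
(no output)
```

View pics/s4.png

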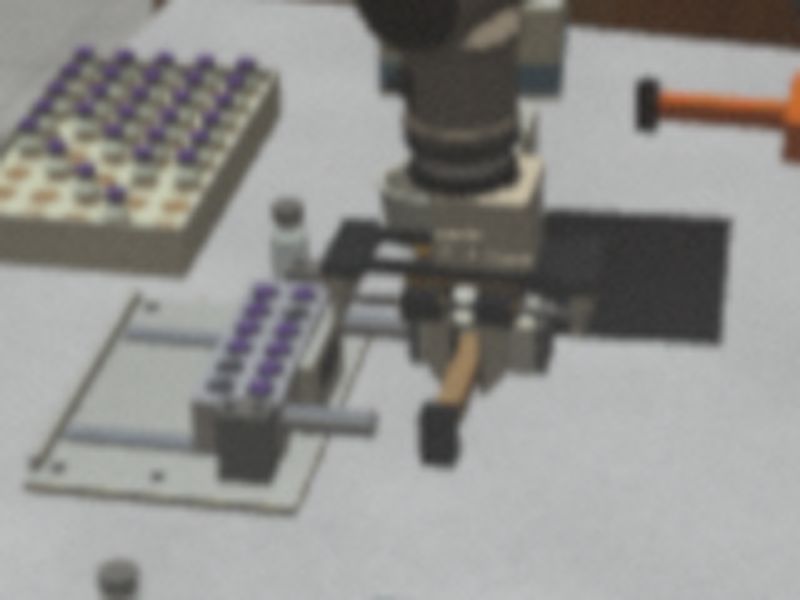

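View pics/t4.png

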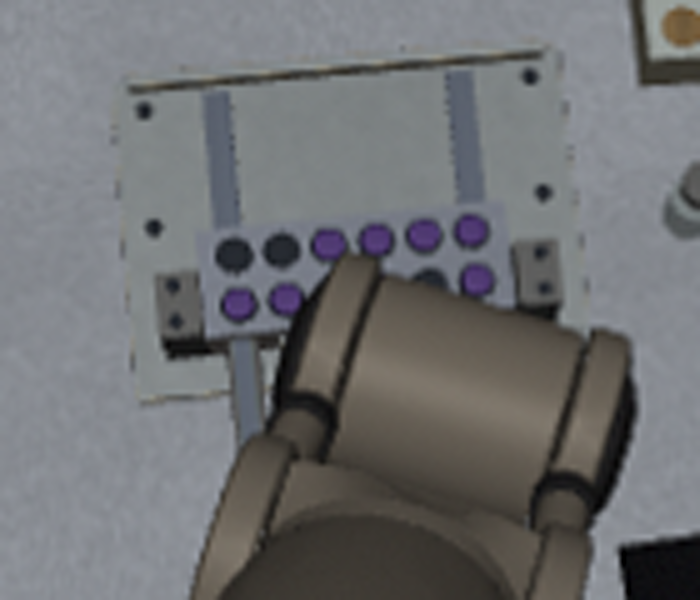

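The right side moved about 6–7 mm: the far right corner went from row 127.7 to row 125, in step with the TCP. I keep pushing there until it wedges.

>>> apply_moves:
  rows:
    - [[0,0,0.15],0,0.5]
    - [[0,0,0.25],0,0.5]
    - [[0,0,0.35],0,0.5]

```text
time: 10.5
tool_pos: [473.6, -70.4, 32.4]
tcp_rot: [-1.585, 0.003, -1.502]
contact_force: [-4.3, -3.2, -2.4]
grip_width: 17.9
```

>>> apply_moves:
  rows:
    - [[0,0,0.15],0,0.5]
    - [[0,0,0.25],0,0.5]
    - [[0,0,0.3],0,0.5]

```text
time: 10.88
tool_pos: [476.1, -70.3, 32.2]
tcp_rot: [-1.586, 0.003, -1.502]
contact_force: [-4.0, -3.3, -1.7]
grip_width: 17.8
```

>>> apply_moves:
  rows:
    - [[0,-0.03,0.15],0,0.5]
    - [[0,-0.05,0.25],0,0.5]
    - [[0,-0.05,0.3],0,0.5]

```text
time: 11.25
tool_pos: [478.3, -70.2, 32.3]
tcp_rot: [-1.588, 0.004, -1.502]
contact_force: [-6.4, -4.2, -2.3]
grip_width: 17.9
```

>>> apply_moves:
  rows:
    - [[0,-0.03,0.15],0,0.5]
    - [[0,-0.05,0.25],0,0.5]
    - [[0,-0.05,0.3],0,0.5]

```text
time: 11.62
tool_pos: [478.9, -69.9, 32.3]
tcp_rot: [-1.593, 0.005, -1.503]
contact_force: [-11.1, -4.3, 0.5]
grip_width: 17.8
```

The right side wedged after about 14 mm, with the force rising to 11 N. I back off, move across to the left, and measure the block again.

>>> apply_moves:
  rows:
    - [[0,-0.05,-1.5],0,0.5]
    - [[0,-0.1,-4],0,0.5]
    - [[0,-0.1,-5],0,0.5]
    - [[0,-0.1,-5],0,0.5]

```text
time: 12.12
tool_pos: [429.7, -73.4, 34.7]
tcp_rot: [-1.592, 0.004, -1.503]
contact_force: [-0.0, -0.1, -1.7]
grip_width: 17.9
```

```bash
python3 snap.py 5; python3 -c "
from mv import go
go((430,-71,33.3,-1.5),(430,60,33.3,-1.5),(430,100,33.3,-1.5))"
```

```text
t 12.22 pos [430.5 -73.5  34.7] rpy [-1.591  0.004 -1.503] F [-0.2 -0.1 -1.7] w 18.0 q [-0.34  0.5   1.99 -0.01  0.68 -0.4 ]
(430, -71, 33.3, -1.5) -> [-0.26  0.14 -0.03] turn -0.003
(430, 60, 33.3, -1.5) -> [-13.33   0.18   0.86] turn -0.003
(430, 100, 33.3, -1.5) -> [-17.32   0.19   1.13] turn -0.003
```

View pics/t5.png

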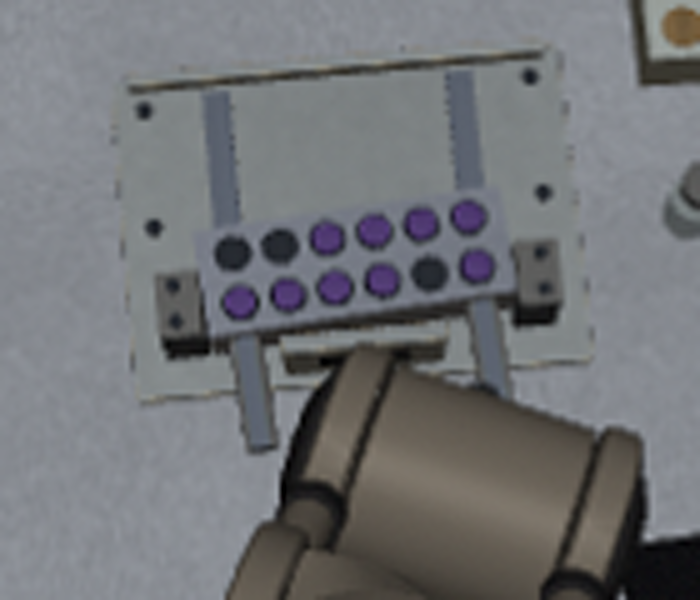

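View pics/s5.png

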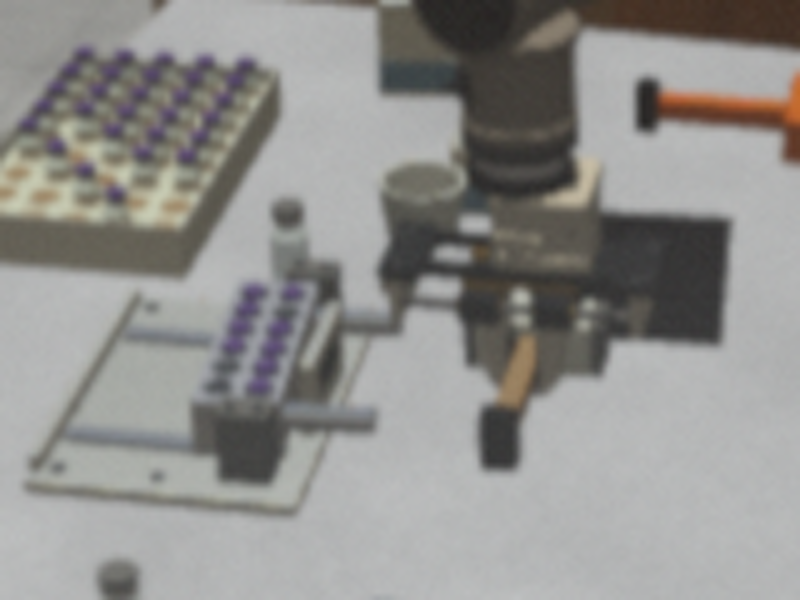

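The picture shows the block turned with its right end ahead and the left rod end at about (262,447) in the crop. I refit the block.

```bash
cat > bl.py <<'E'
import io,contextlib,sys
with contextlib.redirect_stdout(io.StringIO()):
    from fit1 import *
t5=lambda x,y:T((x,y),5,(195,85)); s5=lambda x,y:T((x,y),5,(175,140))
PT={'fl':(30,85,58),'nl':(-30,85,58),'fr':(30,-85,58),'nr':(-30,-85,58),'lr':(-92,66,38),'rr':(-92,-66,38)}
def block(top,side={}):
    obs=[("top",t5(*v),PT[k]) for k,v in top.items()]+[("side",s5(*v),PT[k]) for k,v in side.items()]
    b,r=fit(obs,[600,-33,.1]);c,s=np.cos(p[2]),np.sin(p[2]);R=np.array([[c,s],[-s,c]])
    print("block",b.round(3),"res",np.abs(r).max(1).round(1))
    for n,l in dict(lheel=(-30,85),rheel=(-30,-85),lrod=(-92,66),rrod=(-92,-66)).items():
        print(n,L(b,l),"dock",(R@(L(b,l)-p[:2])).round(1))
    for n,l in dict(l=(-92,66),r=(-92,-66)).items():
        w=L(b,l);a=.07;print(n,"TCP contact",(w-[50*np.cos(a)+37*np.sin(a)-1.5,50*np.sin(a)-37*np.cos(a)]).round(1))
E
python3 -c "
from bl import *
block(dict(fl=(196,230),nl=(211,342),fr=(498,187),nr=(516,290),lr=(262,449)))"
```

```text
block [ 6.10599e+02 -3.24600e+01  1.52000e-01] res [0.6 0.8 0.4 0.4 0.3]
lheel [568.1  47. ] dock [-18.5  82.4]
rheel [ 593.8 -121. ] dock [ -7.8 -87.2]
lrod [509.7  18.8] dock [-79.2  59.5]
rrod [ 529.7 -111.7] dock [-70.8 -72.3]
l TCP contact [458.7  52.2]
r TCP contact [478.7 -78.3]
```

>>> apply_moves:
  rows:
    - [[-3,0.05,0.3],0,0.5]
    - [[-7,0.1,0.6],0,0.5]
    - [[-10.5,0.1,0.8],0,0.5]
    - [[-12.5,0.15,0.8],0,0.5]
    - [[-12.5,0.15,0.8],0,0.5]

```text
time: 12.85
tool_pos: [430.7, 52.9, 33.6]
tcp_rot: [-1.59, 0.004, -1.5]
contact_force: [-0.2, -0.2, -2.9]
grip_width: 17.7
```

```bash
python3 -c "
from mv import go
go((452,52,33.3,-1.5))"
```

```text
t 12.85 pos [430.7  52.9  33.6] rpy [-1.5899  0.004  -1.5002] F [-0.2 -0.2 -2.9] w 17.7 q [-0.06  0.5   2.    0.    0.67 -0.13]
(452, 52, 33.3, -1.5) -> [ 0.24 -0.01  2.11] turn -0.0
```

>>> apply_moves:
  rows:
    - [[0.2,0,0.7],0,0.5]
    - [[0.2,0,1.4],0,0.5]
    - [[0.2,0,1.9],0,0.5]
    - [[0.2,0,2.1],0,0.5]
    - [[0.2,0,2.2],0,0.5]

```text
time: 13.48
tool_pos: [452.8, 52.4, 33.1]
tcp_rot: [-1.59, 0.004, -1.501]
contact_force: [-0.3, 0.6, -2.2]
grip_width: 18.0
```

>>> apply_moves:
  rows:
    - [[0,0,0.15],0,0.5]
    - [[0,0,0.3],0,0.5]
    - [[0,0,0.4],0,0.5]

```text
time: 13.85
tool_pos: [456.9, 52.7, 33.0]
tcp_rot: [-1.59, 0.004, -1.5]
contact_force: [-0.0, -0.3, -2.4]
grip_width: 17.6
```

>>> apply_moves:
  rows:
    - [[0,0,0.15],0,0.5]
    - [[0,0,0.25],0,0.5]
    - [[0,0,0.3],0,0.5]

```text
time: 14.22
tool_pos: [458.5, 53.0, 32.8]
tcp_rot: [-1.593, 0.004, -1.501]
contact_force: [-6.2, 0.4, 1.5]
grip_width: 17.6
```

>>> apply_moves:
  rows:
    - [[0,0,0.15],0,0.5]
    - [[0,0,0.25],0,0.5]
    - [[0,0,0.3],0,0.5]

```text
time: 14.6
tool_pos: [458.7, 53.3, 32.4]
tcp_rot: [-1.599, 0.005, -1.501]
contact_force: [-11.2, -0.5, 4.3]
grip_width: 18.0
```

>>> apply_moves:
  rows:
    - [[0,-0.05,0.25],0,0.5]
    - [[0,-0.05,0.35],0,0.5]

```text
time: 14.85
tool_pos: [460.6, 53.7, 32.4]
tcp_rot: [-1.603, 0.006, -1.501]
contact_force: [-4.3, 2.7, -3.1]
grip_width: 17.7
```

>>> apply_moves:
  rows:
    - [[0.03,-0.05,0.15],0,0.5]
    - [[0.03,-0.08,0.25],0,0.5]
    - [[0.03,-0.08,0.35],0,0.5]

```text
time: 15.22
tool_pos: [464.0, 53.7, 33.0]
tcp_rot: [-1.603, 0.006, -1.501]
contact_force: [-3.9, 2.3, -3.0]
grip_width: 18.0
```

>>> apply_moves:
  rows:
    - [[0.03,-0.05,0.15],0,0.5]
    - [[0.03,-0.08,0.25],0,0.5]
    - [[0.03,-0.08,0.35],0,0.5]

```text
time: 15.6
tool_pos: [467.7, 53.7, 33.7]
tcp_rot: [-1.603, 0.006, -1.501]
contact_force: [-4.3, 1.7, -2.5]
grip_width: 17.6
```

>>> apply_moves:
  rows:
    - [[0.03,-0.05,0.15],0,0.5]
    - [[0.03,-0.08,0.25],0,0.5]
    - [[0.03,-0.08,0.3],0,0.5]

```text
time: 15.98
tool_pos: [470.7, 53.6, 34.4]
tcp_rot: [-1.603, 0.006, -1.501]
contact_force: [-5.5, 2.4, -3.0]
grip_width: 17.8
```

>>> apply_moves:
  rows:
    - [[0.03,0,0.15],0,0.5]
    - [[0.03,0,0.25],0,0.5]
    - [[0.03,0,0.3],0,0.5]

```text
time: 16.35
tool_pos: [473.6, 53.6, 34.3]
tcp_rot: [-1.603, 0.006, -1.501]
contact_force: [-4.5, 2.2, -2.2]
grip_width: 17.9
```

>>> apply_moves:
  rows:
    - [[0.03,0,0.15],0,0.5]
    - [[0.03,0,0.25],0,0.5]
    - [[0.03,0,0.3],0,0.5]

```text
time: 16.73
tool_pos: [476.6, 53.5, 34.2]
tcp_rot: [-1.604, 0.006, -1.501]
contact_force: [-4.1, 2.2, -2.1]
grip_width: 17.4
```

```bash
python3 snap.py 6
```

```text
(no output)
```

View pics/t6.png

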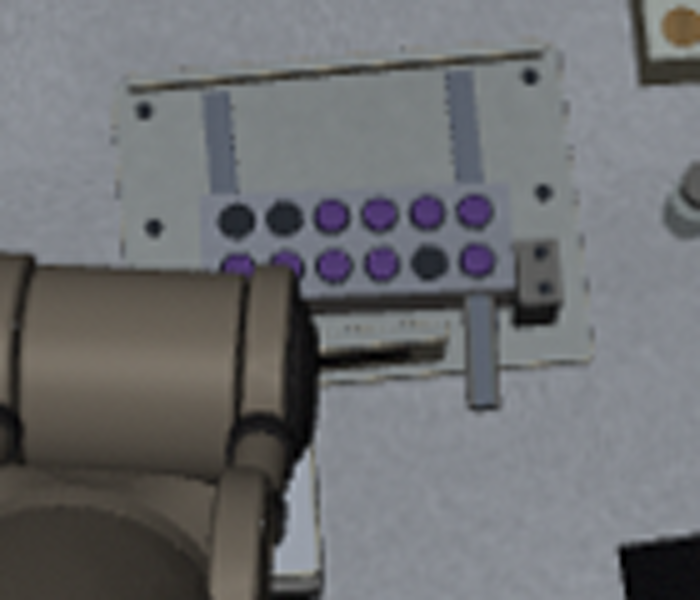

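View pics/s6.png

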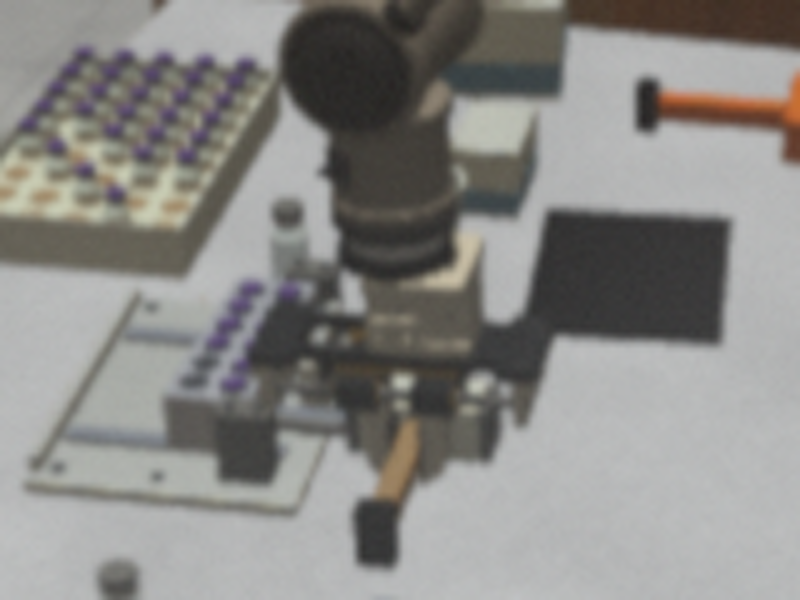

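```bash
python3 -c "
from h import *
# bar-end hanging piece in side3: crop (388,268) , TCP (438,-79,72.3)
u,v=175+388/5,140+268/5
o,d=ray('side',u,v)
for y in (-115,-79,-60,-42):
  P=o+d*(y-o[1])/d[1]; print(y,P.round(1),'above grasp',(P[2]-77.3).round(1),'dx',(P[0]-438).round(1))
"
```

```text
-115 [ 540.5 -115.    75.4] above grasp -1.9 dx 102.5
-79 [528.9 -79.   96.1] above grasp 18.8 dx 90.9
-60 [522.8 -60.  107. ] above grasp 29.7 dx 84.8
-42 [517.  -42.  117.3] above grasp 40.0 dx 79.0
```

The block is now nearly square, with its right near corner at about (516,290). I keep pushing left.

>>> apply_moves:
  rows:
    - [[0.03,0,0.15],0,0.5]
    - [[0.03,0,0.25],0,0.5]
    - [[0.03,0,0.3],0,0.5]

```text
time: 17.2
tool_pos: [479.6, 53.4, 34.1]
tcp_rot: [-1.604, 0.006, -1.501]
contact_force: [-4.6, 2.9, -1.9]
grip_width: 17.9
```

>>> apply_moves:
  rows:
    - [[0.03,0,0.15],0,0.5]
    - [[0.03,0,0.25],0,0.5]
    - [[0.03,0,0.3],0,0.5]

```text
time: 17.58
tool_pos: [482.7, 53.4, 34.0]
tcp_rot: [-1.604, 0.006, -1.501]
contact_force: [-4.5, 3.2, -2.4]
grip_width: 17.6
```

>>> apply_moves:
  rows:
    - [[0.03,0,0.15],0,0.5]
    - [[0.03,0,0.25],0,0.5]
    - [[0.03,0,0.3],0,0.5]

```text
time: 17.95
tool_pos: [485.7, 53.3, 33.9]
tcp_rot: [-1.604, 0.006, -1.501]
contact_force: [-4.1, 2.8, -2.3]
grip_width: 18.4
```

```bash
python3 snap.py 7
```

```text
(no output)
```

View pics/t7.png

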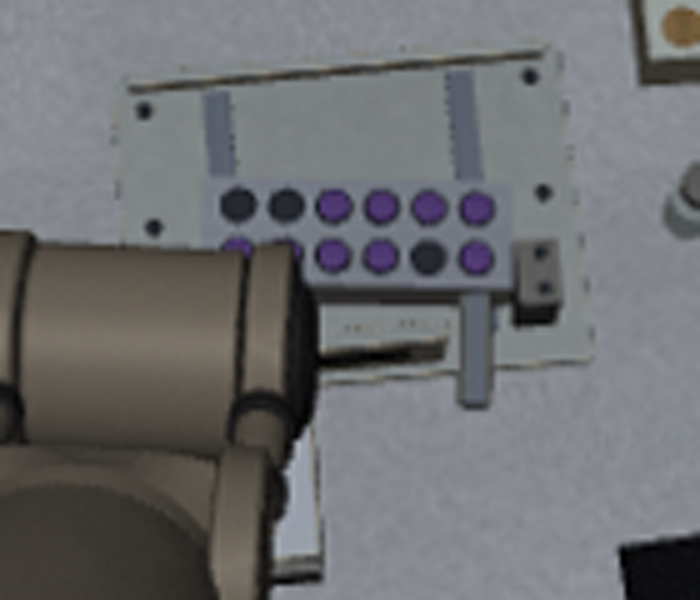

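View pics/s7.png

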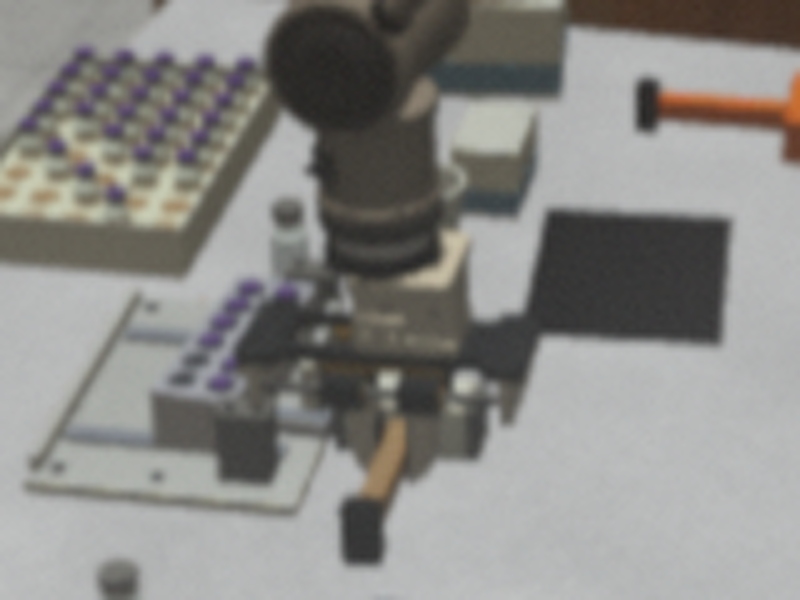

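>>> apply_moves:
  rows:
    - [[0.03,-0.05,0.15],0,0.5]
    - [[0.03,-0.1,0.25],0,0.5]
    - [[0.03,-0.1,0.3],0,0.5]

```text
time: 18.42
tool_pos: [489.1, 53.1, 34.9]
tcp_rot: [-1.603, 0.006, -1.501]
contact_force: [-3.4, 1.3, -2.7]
grip_width: 18.1
```

>>> apply_moves:
  rows:
    - [[0.03,-0.05,0.15],0,0.5]
    - [[0.03,-0.1,0.25],0,0.5]
    - [[0.03,-0.1,0.3],0,0.5]

```text
time: 18.8
tool_pos: [492.3, 53.0, 35.8]
tcp_rot: [-1.603, 0.006, -1.501]
contact_force: [-3.6, 1.5, -3.5]
grip_width: 17.9
```

Left has run about 34 mm and hasn't wedged. I back off and measure before the block turns too far.

>>> apply_moves:
  rows:
    - [[0,0,-1.5],0,0.5]
    - [[0,0,-4],0,0.5]
    - [[0,0,-6],0,0.5]
    - [[-1,0,-6.5],0,0.5]

```text
time: 19.3
tool_pos: [427.2, 58.1, 38.4]
tcp_rot: [-1.601, 0.005, -1.502]
contact_force: [-0.6, -0.5, -3.3]
grip_width: 17.5
```

```bash
python3 snap.py 8; python3 -c "
from mv import go
go((435,-70,33.3,-1.5))"
```

```text
t 19.4 pos [427.7  59.1  38.4] rpy [-1.6004  0.0056 -1.5006] F [ 1.2 -0.6 -2.6] w 18.1 q [-0.04  0.49  1.99  0.    0.69 -0.12]
(435, -70, 33.3, -1.5) -> [12.93  0.44 -0.16] turn -0.001
```

View pics/t8.png

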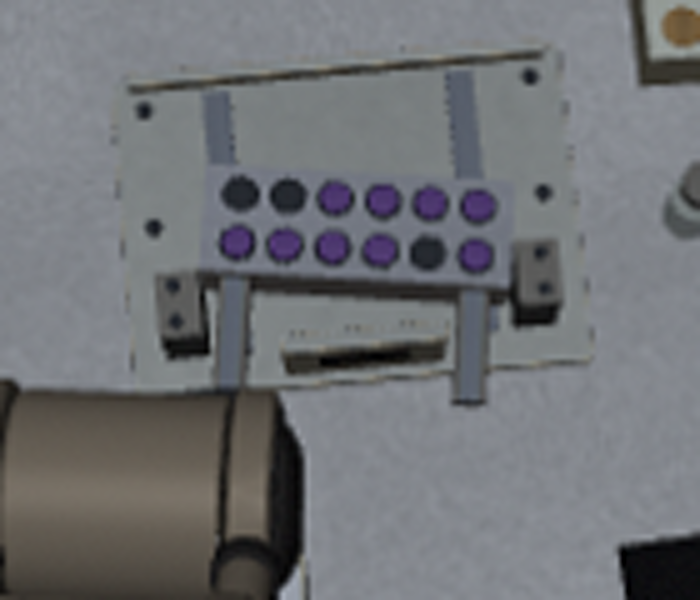

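View pics/s8.png

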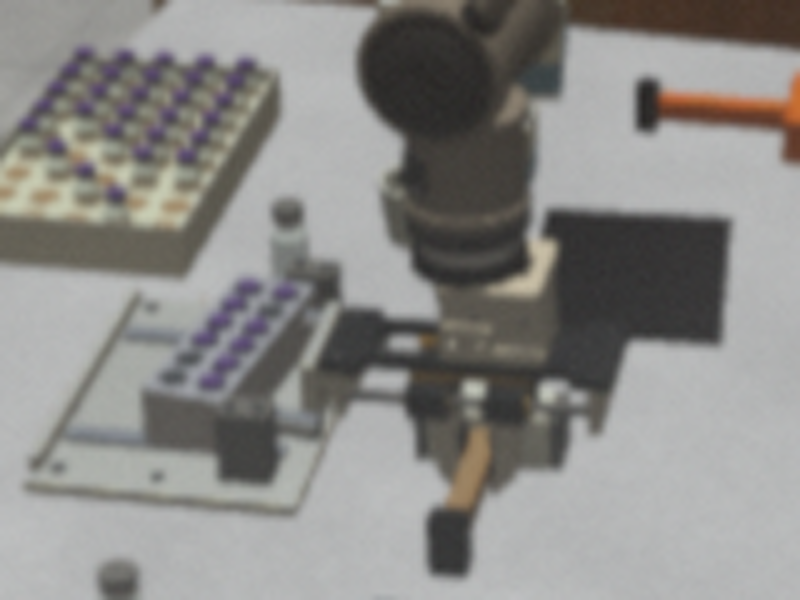

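```bash
python3 -c "
from bl import *
block(dict(fl=(208,166),nl=(198,273),fr=(516,181),nr=(508,287),rr=(469,404)))"
```

```text
block [ 6.30387e+02 -3.37280e+01 -5.50000e-02] res [0.5 0.2 0.2 0.5 0.1]
lheel [605.1  52.8] dock [18.8 84.9]
rheel [ 595.8 -117. ] dock [ -5.5 -83.4]
lrod [542.1  37.2] dock [-45.3  74.9]
rrod [534.9 -94.6] dock [-64.1 -55.7]
l TCP contact [491.1  70.6]
r TCP contact [483.9 -61.2]
```

The left heel is about clear (dock x ≈ 18.8) and the right heel is at −5.5. I move to the right rod, contact expected at TCP (484,−61).

>>> apply_moves:
  rows:
    - [[3,0.1,0.2],0,0.5]
    - [[7,0.2,0.7],0,0.5]
    - [[10.5,0.3,1.5],0,0.5]
    - [[12.2,0.45,1.9],0,0.5]
    - [[12.2,0.45,2.0],0,0.5]

```text
time: 20.02
tool_pos: [456.9, -61.9, 32.5]
tcp_rot: [-1.6, 0.005, -1.502]
contact_force: [-0.3, -0.6, -2.1]
grip_width: 17.7
```

```bash
python3 -c "
from mv import go
go((478,-61,33.3,-1.5),(484,-60,33.3,-1.5))"
```

```text
t 20.02 pos [456.9 -61.9  32.5] rpy [-1.5996  0.0054 -1.5023] F [-0.3 -0.6 -2.1] w 17.7 q [-0.3   0.53  1.92 -0.01  0.72 -0.36]
(478, -61, 33.3, -1.5) -> [ 0.05 -0.14  2.1 ] turn -0.002
(484, -60, 33.3, -1.5) -> [-0.01 -0.16  2.71] turn -0.002
```

>>> apply_moves:
  rows:
    - [[0,-0.1,0.7],0,0.5]
    - [[0,-0.1,1.4],0,0.5]
    - [[0,-0.1,1.9],0,0.5]
    - [[0,-0.1,2.1],0,0.5]
    - [[0,-0.1,2.3],0,0.5]

```text
time: 20.65
tool_pos: [479.8, -60.1, 32.8]
tcp_rot: [-1.6, 0.005, -1.502]
contact_force: [0.8, -0.2, -1.7]
grip_width: 17.6
```

>>> apply_moves:
  rows:
    - [[0,0,0.15],0,0.5]
    - [[0,0,0.25],0,0.5]
    - [[0,0,0.35],0,0.5]

```text
time: 21.02
tool_pos: [483.2, -59.9, 32.6]
tcp_rot: [-1.6, 0.006, -1.502]
contact_force: [-2.1, -0.2, -2.4]
grip_width: 17.5
```

>>> apply_moves:
  rows:
    - [[0,-0.03,0.15],0,0.5]
    - [[0,-0.03,0.25],0,0.5]
    - [[0,-0.03,0.3],0,0.5]

```text
time: 21.4
tool_pos: [485.9, -59.8, 32.7]
tcp_rot: [-1.601, 0.006, -1.502]
contact_force: [-4.3, -1.5, -2.6]
grip_width: 17.9
```

>>> apply_moves:
  rows:
    - [[0,-0.03,0.15],0,0.5]
    - [[0,-0.03,0.25],0,0.5]
    - [[0,-0.03,0.3],0,0.5]

```text
time: 21.78
tool_pos: [488.9, -59.6, 32.9]
tcp_rot: [-1.601, 0.006, -1.502]
contact_force: [-3.0, -2.1, -2.8]
grip_width: 17.6
```

>>> apply_moves:
  rows:
    - [[0,-0.03,0.15],0,0.5]
    - [[0,-0.03,0.25],0,0.5]
    - [[0,-0.03,0.35],0,0.5]

```text
time: 22.15
tool_pos: [492.5, -59.3, 33.0]
tcp_rot: [-1.601, 0.006, -1.502]
contact_force: [-4.2, -1.5, -3.0]
grip_width: 17.8
```

>>> apply_moves:
  rows:
    - [[0,-0.03,0.15],0,0.5]
    - [[0,-0.03,0.25],0,0.5]
    - [[0,-0.03,0.35],0,0.5]

```text
time: 22.52
tool_pos: [496.1, -59.1, 33.2]
tcp_rot: [-1.601, 0.006, -1.502]
contact_force: [-2.7, -2.3, -3.8]
grip_width: 17.8
```

>>> apply_moves:
  rows:
    - [[0,-0.03,0.15],0,0.5]
    - [[0,-0.03,0.25],0,0.5]
    - [[0,-0.03,0.35],0,0.5]

```text
time: 22.9
tool_pos: [499.7, -58.8, 33.4]
tcp_rot: [-1.601, 0.006, -1.502]
contact_force: [-2.4, -2.0, -3.7]
grip_width: 17.8
```

```bash
python3 snap.py 9
```

```text
(no output)
```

View pics/t9.png

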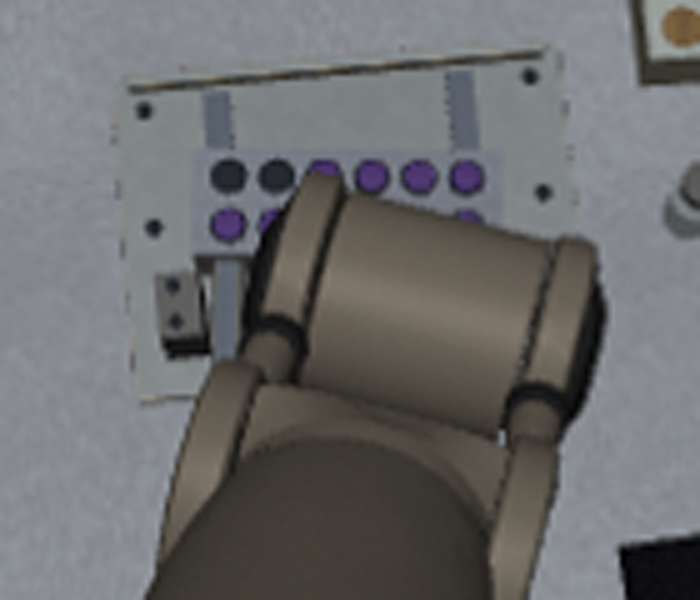

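View pics/s9.png

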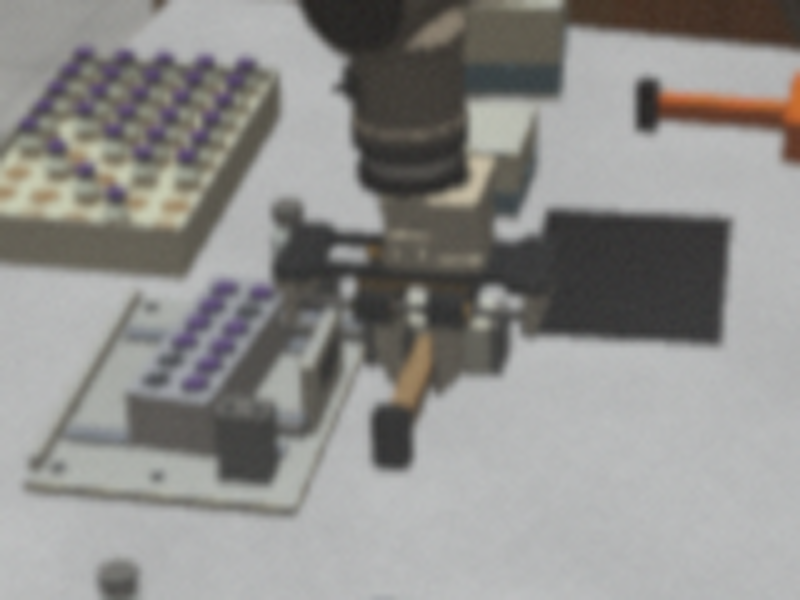

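The block is moving forward as a whole, with its near-left corner at (195,257), past the left jaw. I push right a little further.

>>> apply_moves:
  rows:
    - [[0,-0.03,0.15],0,0.5]
    - [[0,-0.03,0.25],0,0.5]
    - [[0,-0.03,0.35],0,0.5]

```text
time: 23.38
tool_pos: [503.3, -58.6, 33.6]
tcp_rot: [-1.601, 0.006, -1.502]
contact_force: [-2.7, -1.3, -3.1]
grip_width: 18.0
```

>>> apply_moves:
  rows:
    - [[0,-0.03,0.15],0,0.5]
    - [[0,-0.03,0.25],0,0.5]
    - [[0,-0.03,0.35],0,0.5]

```text
time: 23.75
tool_pos: [506.9, -58.3, 33.8]
tcp_rot: [-1.601, 0.006, -1.502]
contact_force: [-2.1, -2.0, -4.0]
grip_width: 17.7
```

>>> apply_moves:
  rows:
    - [[0,-0.03,0.15],0,0.5]
    - [[0,-0.03,0.25],0,0.5]
    - [[0,-0.03,0.35],0,0.5]

```text
time: 24.12
tool_pos: [510.5, -58.1, 34.0]
tcp_rot: [-1.601, 0.006, -1.502]
contact_force: [-4.4, -1.6, -3.8]
grip_width: 17.9
```

>>> apply_moves:
  rows:
    - [[0,0,-1.5],0,0.5]
    - [[0,-0.1,-4.5],0,0.5]
    - [[0,-0.2,-7],0,0.5]
    - [[2,-0.3,-8],0,0.5]

```text
time: 24.62
tool_pos: [431.7, -82.9, 39.7]
tcp_rot: [-1.6, 0.006, -1.5]
contact_force: [0.4, -0.8, -3.1]
grip_width: 17.7
```

```bash
python3 snap.py 10; python3 -c "
from mv import go
go((435,-70,33.3,-1.5))"
```

```text
t 24.73 pos [432.9 -84.8  40. ] rpy [-1.5982  0.0044 -1.5034] F [ 1.3  0.1 -2.2] w 17.8 q [-0.36  0.49  1.97 -0.01  0.71 -0.42]
(435, -70, 33.3, -1.5) -> [-1.46  0.66  0.33] turn -0.003
```

View pics/t10.png

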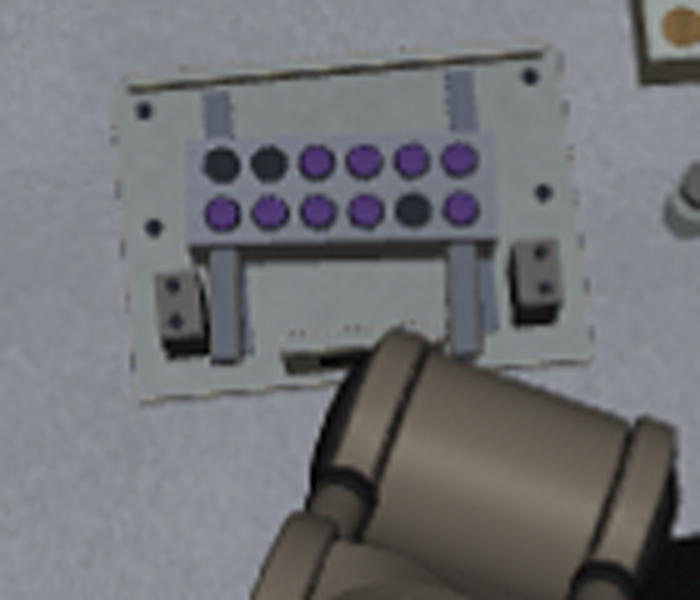

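View pics/s10.png

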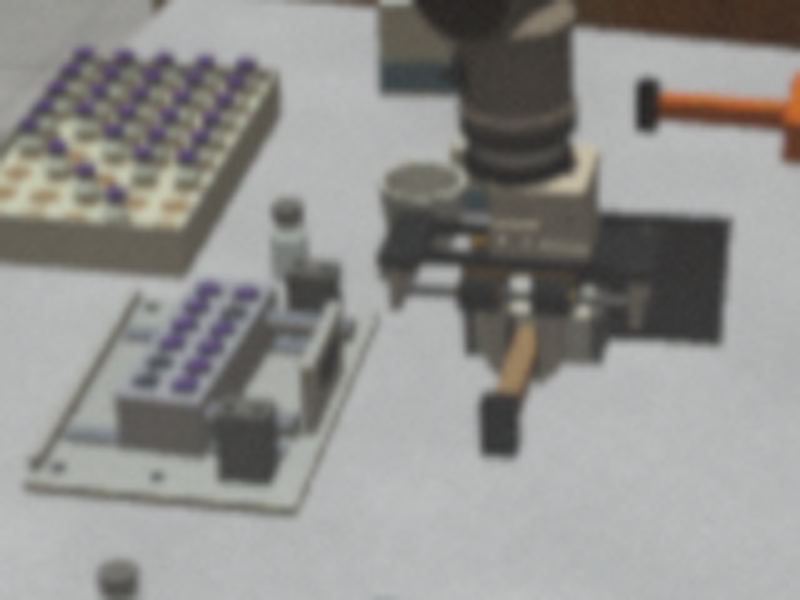

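```bash
python3 -c "
from bl import *
block(dict(fl=(188,140),nl=(190,246),fr=(495,133),nr=(495,241),lr=(225,363),rr=(465,355)))"
```

```text
block [ 6.51714e+02 -2.52050e+01  1.80000e-02] res [0.4 0.6 0.1 0.7 0.2 0.7]
lheel [620.2  59.3] dock [34.5 90. ]
rheel [ 623.2 -110.7] dock [ 22.4 -79.5]
lrod [558.6  39.2] dock [-28.7  75.5]
rrod [560.9 -92.8] dock [-38.1 -56.2]
l TCP contact [507.6  72.6]
r TCP contact [509.9 -59.4]
```

Both heels are past 18 mm (left 34.5, right 22.4). I give the right side one more small push for margin, to about TCP x 518.

>>> apply_moves:
  rows:
    - [[-1,0.2,2],0,0.5]
    - [[-2,0.4,4.5],0,0.5]
    - [[-2.1,0.6,6],0,0.5]
    - [[-2.2,0.6,6.8],0,0.5]
    - [[-2.2,0.6,7.1],0,0.5]

```text
time: 25.35
tool_pos: [502.6, -57.7, 32.1]
tcp_rot: [-1.598, 0.004, -1.503]
contact_force: [-0.0, -0.0, -3.5]
grip_width: 17.8
```

>>> apply_moves:
  rows:
    - [[0,0,0.15],0,0.5]
    - [[0,0,0.3],0,0.5]
    - [[0,0,0.4],0,0.5]

```text
time: 25.72
tool_pos: [506.4, -57.5, 32.1]
tcp_rot: [-1.598, 0.004, -1.503]
contact_force: [0.3, 0.8, -2.5]
grip_width: 17.9
```

```bash
python3 -c "
from mv import go
go((510,-57,33.3,-1.5),(518,-57,33.3,-1.5))"
```

```text
t 25.73 pos [506.4 -57.5  32.1] rpy [-1.5977  0.0044 -1.5033] F [ 0.3  0.8 -2.5] w 17.9 q [-0.26  0.59  1.78 -0.01  0.79 -0.32]
(510, -57, 33.3, -1.5) -> [-0.03 -0.13  0.36] turn -0.003
(518, -57, 33.3, -1.5) -> [ 0.02 -0.15  1.16] turn -0.003
```

>>> apply_moves:
  rows:
    - [[0,-0.05,0.15],0,0.5]
    - [[0,-0.1,0.3],0,0.5]
    - [[0,-0.1,0.4],0,0.5]
    - [[0,-0.1,0.5],0,0.5]

```text
time: 26.22
tool_pos: [510.5, -57.1, 32.9]
tcp_rot: [-1.6, 0.005, -1.504]
contact_force: [-5.3, 0.3, 0.7]
grip_width: 18.3
```

>>> apply_moves:
  rows:
    - [[0,-0.03,0.15],0,0.5]
    - [[0,-0.03,0.25],0,0.5]
    - [[0,-0.03,0.35],0,0.5]

```text
time: 26.6
tool_pos: [513.3, -57.1, 33.0]
tcp_rot: [-1.602, 0.005, -1.504]
contact_force: [-3.8, -2.6, 1.2]
grip_width: 17.9
```

>>> apply_moves:
  rows:
    - [[0,-0.03,0.15],0,0.5]
    - [[0,-0.03,0.25],0,0.5]
    - [[0,-0.03,0.35],0,0.5]

```text
time: 26.98
tool_pos: [514.3, -56.8, 32.8]
tcp_rot: [-1.607, 0.006, -1.504]
contact_force: [-12.1, -1.8, 4.1]
grip_width: 18.0
```

>>> apply_moves:
  rows:
    - [[0,0,-1.5],0,0.5]
    - [[0,-0.5,-4.5],0,0.5]
    - [[1,-2,-7.5],0,0.5]
    - [[4,-4,-9],0,0.5]
    - [[8,-6,-10],0,0.5]

```text
time: 27.6
tool_pos: [421.8, -143.9, 96.7]
tcp_rot: [-1.606, 0.006, -1.503]
contact_force: [1.7, -0.3, -3.4]
grip_width: 18.0
```

```bash
python3 snap.py 11; python3 -c "
from mv import go
go((406,-305,94,-1.5),(406,-307.3,30,-1.5))"
```

```text
t 27.7 pos [ 423.8 -147.3   98.1] rpy [-1.6015e+00  1.6000e-03 -1.5074e+00] F [ 0.   0.  -2.8] w 17.6 q [-0.5   0.4   1.89 -0.02  0.87 -0.55]
(406, -305, 94, -1.5) -> [15.63  0.47 -2.76] turn -0.007
(406, -307.3, 30, -1.5) -> [15.87  6.87 -2.58] turn -0.007
```

View pics/t11.png

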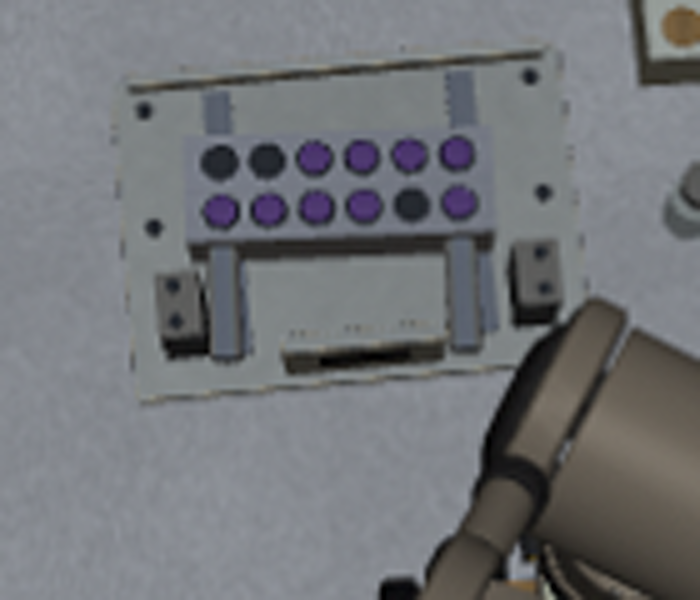

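View pics/s11.png

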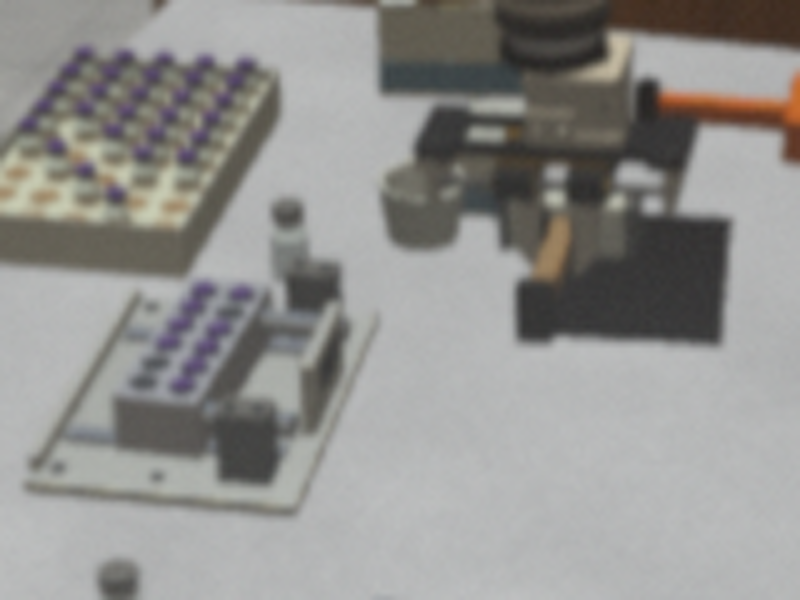

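```bash
python3 -c "
from bl import *
block(dict(fl=(186,138),nl=(189,243),fr=(492,127),nr=(493,234),lr=(226,359),rr=(467,350)))"
```

```text
block [ 6.5426e+02 -2.4354e+01  3.1000e-02] res [0.4 0.5 0.1 0.9 0.3 0.5]
lheel [621.6  59.7] dock [35.9 90.3]
rheel [ 626.9 -110.2] dock [ 26.1 -79.4]
lrod [560.3  38.8] dock [-27.   74.9]
rrod [564.4 -93.2] dock [-34.6 -56.9]
l TCP contact [509.3  72.2]
r TCP contact [513.4 -59.8]
```

The right heel is now at 26 mm and the left at 36 mm, so both are clear. I take the mallet back to where it lay.

>>> apply_moves:
  rows:
    - [[4,0.3,-0.8],0,0.5]
    - [[9,0.4,-1.6],0,0.5]
    - [[13,0.4,-2.4],0,0.5]
    - [[15.4,0.4,-2.7],0,0.5]
    - [[15.8,0.4,-2.7],0,0.5]

```text
time: 28.32
tool_pos: [406.9, -307.3, 94.3]
tcp_rot: [-1.601, 0.002, -1.509]
contact_force: [0.2, 1.5, -2.7]
grip_width: 18.0
```

```bash
python3 -c "
from mv import go
go((406,-307.3,40,-1.5),(406,-307.3,26,-1.5))
from plant import vision
import cv2
im=vision.capture('side')[:,:,::-1]
cv2.imwrite('pics/s12.png',cv2.resize(im[120:220,250:390],None,fx=5,fy=5,interpolation=2))
"
```

```text
t 28.32 pos [ 406.9 -307.3   94.3] rpy [-1.6014  0.0019 -1.5089] F [ 0.2  1.5 -2.7] w 18.0 q [-0.78  0.5   1.74 -0.03  0.93 -0.83]
(406, -307.3, 40, -1.5) -> [0.   5.43 0.08] turn -0.009
(406, -307.3, 26, -1.5) -> [0.01 6.83 0.12] turn -0.009
```

View pics/s12.png

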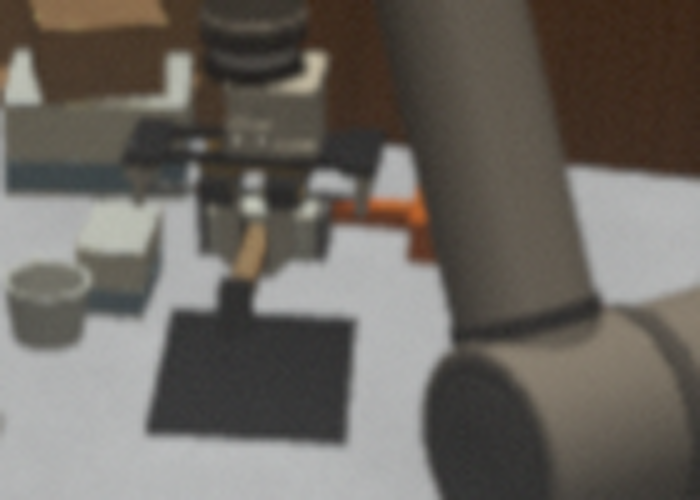

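The mallet's pose nearly matches the one just after lifting, with the butt at (236,300). I lower it slowly.

>>> apply_moves:
  rows:
    - [[0,1.5,0],0,0.5]
    - [[0,3.5,0.1],0,0.5]
    - [[0,5,0.1],0,0.5]
    - [[0,5.8,0.1],0,0.5]
    - [[0,6,0.1],0,0.5]

```text
time: 29.0
tool_pos: [406.0, -306.2, 33.8]
tcp_rot: [-1.602, 0.003, -1.508]
contact_force: [-0.6, -0.2, -2.4]
grip_width: 17.9
```

>>> apply_moves:
  rows:
    - [[0,0.2,0],0,0.5]
    - [[0,0.4,0],0,0.5]
    - [[0,0.6,0],0,0.5]
    - [[0,0.6,0],0,0.5]

```text
time: 29.5
tool_pos: [405.7, -306.2, 27.8]
tcp_rot: [-1.602, 0.003, -1.508]
contact_force: [0.5, -0.1, -2.3]
grip_width: 17.8
```

>>> apply_moves:
  rows:
    - [[0,0.1,0],0,0.5]
    - [[0,0.2,0],0,0.5]
    - [[0,0.2,0],0,0.5]

```text
time: 29.88
tool_pos: [405.6, -306.2, 25.7]
tcp_rot: [-1.602, 0.003, -1.508]
contact_force: [0.1, -0.0, -2.3]
grip_width: 18.3
```

>>> apply_moves:
  rows:
    - [[0,0.1,0],0,0.5]
    - [[0,0.1,0],0,0.5]

```text
time: 30.12
tool_pos: [405.6, -306.2, 24.6]
tcp_rot: [-1.602, 0.003, -1.508]
contact_force: [0.2, 0.3, -3.0]
grip_width: 17.8
```

>>> apply_moves:
  rows:
    - [[0,0.1,0],0,0.5]
    - [[0,0.1,0],0,0.5]

```text
time: 30.38
tool_pos: [405.5, -306.2, 23.6]
tcp_rot: [-1.602, 0.003, -1.508]
contact_force: [-0.8, -0.5, -3.0]
grip_width: 18.2
```

>>> apply_moves:
  rows:
    - [[0,0.1,0],0,0.5]
    - [[0,0.1,0],0,0.5]

```text
time: 30.62
tool_pos: [405.5, -306.1, 23.2]
tcp_rot: [-1.602, 0.003, -1.508]
contact_force: [-2.2, 1.9, 4.5]
grip_width: 18.4
```

>>> apply_moves:
  rows:
    - [[0,0.05,0],0,0.5]
    - [[0,0.05,0],0,0.5]

```text
time: 30.88
tool_pos: [405.5, -306.1, 23.1]
tcp_rot: [-1.602, 0.003, -1.508]
contact_force: [-2.8, 3.0, 5.6]
grip_width: 17.9
```

Contact is made: fz rose by about 8 N including the mallet's weight. I release gradually.

>>> apply_moves:
  rows:
    - [[0,0,0],0,2.2]
    - [[0,0,0],0,2.6]
    - [[0,0,0],0,3.5]
    - [[0,0,0],0,5]
    - [[0,0,0],0,6]

```text
time: 31.5
tool_pos: [405.5, -306.1, 23.1]
tcp_rot: [-1.602, 0.003, -1.508]
contact_force: [0.5, -0.8, 0.8]
grip_width: 50.3
```

>>> apply_moves:
  rows:
    - [[0,0,0],0,6]
    - [[0,0,0],0,6]
    - [[0,0,0],0,6]

```text
time: 31.88
tool_pos: [405.5, -306.1, 23.1]
tcp_rot: [-1.602, 0.003, -1.508]
contact_force: [0.8, -0.4, -0.2]
grip_width: 59.7
```

>>> apply_moves:
  rows:
    - [[0,-2,0],0,6]
    - [[0,-5,0],0,6]
    - [[0,-9,0],0,6]
    - [[0,-13,0],0,6]
    - [[0,-16,0],0,6]

```text
time: 32.5
tool_pos: [410.8, -306.4, 184.8]
tcp_rot: [-1.601, 0.001, -1.508]
contact_force: [0.1, -0.9, 0.0]
grip_width: 60.2
```

>>> apply_moves:
  rows:
    - [[-1,0,-6],0,6]
    - [[-2,0,-12],0,6]
    - [[-2,0,-14],0,6]
    - [[-2,0,-14],0,6]
    - [[-2,0,-14],0,6]

```text
time: 33.12
tool_pos: [270.5, -295.6, 189.2]
tcp_rot: [-1.6, 0.001, -1.508]
contact_force: [0.5, 0.3, -0.0]
grip_width: 59.8
```

```bash
python3 -c "
from mv import go
go()
from plant import vision
import cv2
im=vision.capture('side')[:,:,::-1]
cv2.imwrite('pics/side13.png',im)
cv2.imwrite('pics/s13.png',cv2.resize(im[140:260,175:335],None,fx=5,fy=5,interpolation=2))
cv2.imwrite('pics/top13.png',vision.capture('top')[:,:,::-1])
"
```

```text
t 33.12 pos [ 270.5 -295.6  189.2] rpy [-1.6003e+00  9.0000e-04 -1.5078e+00] F [ 0.5  0.3 -0. ] w 59.8 q [-1.    0.18  1.9  -0.03  1.07 -1.05]
```

View pics/s13.png

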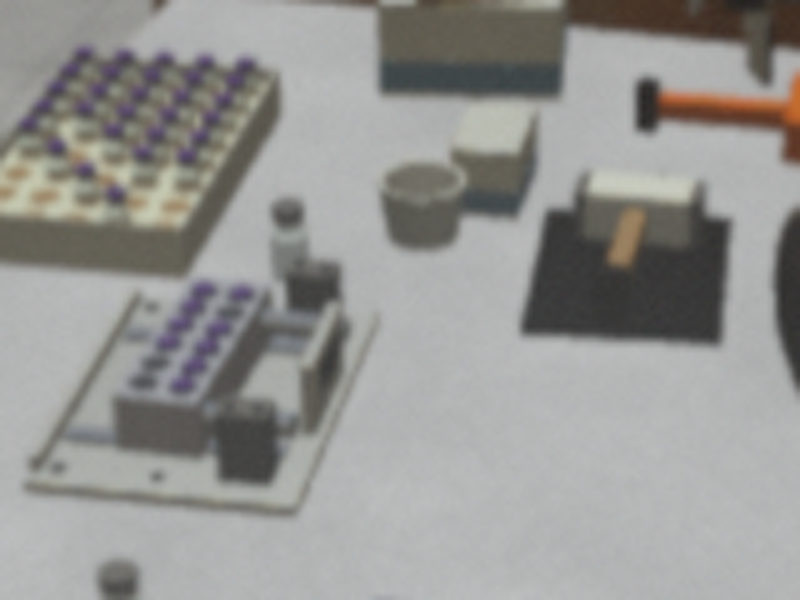

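View pics/top13.png

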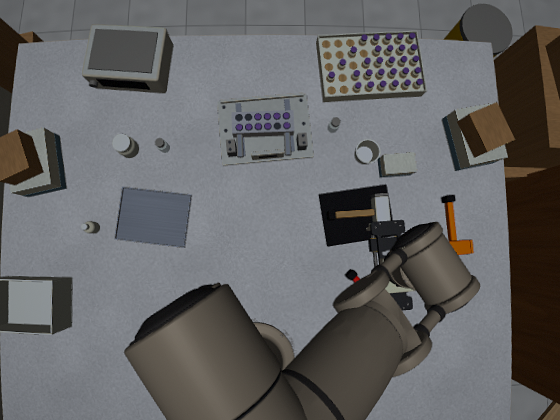

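The pictures show the block out on the landing (crop about (190,360)), the mallet lying flat on its mat near (635,215), and the bystanders where they stood before. I hand in.

```bash
python3 -c "
from plant import order
print(order.close_job())"
```

```text
the job is handed in; nothing more can be done
None
```

The block is out of the slot and resting on the dock's landing, and the mallet lies level on its dark mat. I handed the job in at about 33 s of the 72 s limit.

- **Working it out:** I pushed the rods gently with the mallet, right side first (about 14 mm until it wedged), then left, then right until both ends were clear. These were slow pushes rather than sharp taps. The highest force I read was about 12 N. Forces are only reported at the end of each move, so brief peaks in between would not show.
- **Block position:** In the last fit, made before I put the mallet back, the left heel was at 36 mm and the right at 26 mm in the dock's frame, against the 18 mm needed. Measurement error is about 2 mm. The last picture shows the block in the same place.
- **Last push:** It stopped at about 12 N, with the left rod beside the left jaw, so I left it there since both ends were already clear. The block sits turned by about 0.06 rad and about 5 mm to the left.
- **Everything else:** The last pictures show the other objects where they stood. The gripper was never seen to touch the block, and it finished clear of everything.

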